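Prop open the lid of the welding consumables chest

TASK

Open the grey steel chest so that its stock can be reached: lift its lid by the bar handle as far as the hinge lets it go, let go of it, then swing the prop rod on the chest's side up by its grip until its pin is fully home in the lid's holding slot, and leave it there.

Things in the scene. Friction and masses are not known exactly. Their poses are not given: they have to be found in the camera images.
- chest: Grey sheet-steel chest fixed to the table, 180 (x) by 220 (y) by 123 mm high when shut; the smaller red toolbox is not meant. Origin: centre of its underside; x from the front (bar handle) to the far rim, y left, z up. The lid hinge line runs along y at x = 90, z = 120 mm; the prop rod's pivot line along y at x = 20, z = 60 mm, outside the right (-y) wall.
- lid (a joint): Angle of the lid, rad: 0 shut, growing as its front edge rises, stop at 1.0 (fully open). The hinge is stiff: the lid stays wherever it is let go; lifting it by the bar takes 6 to 9 N. It starts shut or a little ajar.
- lid_bar (a point): Middle of the lid's handle: a bare steel round bar, diameter 14 mm, 130 mm long along y, level with the lid, 50 mm in front of its front edge (40 mm free for a finger), 230 mm from the hinge line, on two brackets 60 mm either side of this point. Axes turn with the lid; those of the chest when shut.
- prop (a joint): Angle of the prop rod, rad: 0 lying level along the chest's right side with its free end to the front, growing as this end swings up and over to the far side; seated in the slot at about 1.4 to 1.6 with the lid fully open. It stays where it is left; moving it takes about 3 N. It starts level or a little raised.
- prop_grip (a point): Middle of the prop rod's hand grip: black rubber sleeve, diameter 16 mm, 62 mm long along y, sticking out to the right (-y) at the rod's free end, 144 mm from the pivot line, at y = -180 mm of the chest. The 10 mm rod is 38 mm to its left. In line with it, left of the rod, is the pin, diameter 12 mm, its middle 59 mm from this point. Axes turn with the rod; those of the chest when level.
- slot (a point): Seat of the holding slot: where the pin's middle lies when home. A U-shaped bracket on the lid's right edge, 10 mm thick, 30 mm wide and 30 mm deep inside, seat 6 mm from the closed end; 121 mm right of the lid's middle, 120 mm from the hinge line along the lid, 20 mm below its mid-plane. The mouth faces down and forward: the pin swings in if the lid is above 0.8 rad. Axes turn with the lid.

How it is judged (in metres and radians):
On the way:
1. the lid is lifted nearly to its stop (above 0.8 rad) (value of joint lid above 0.8 rad), for 0.2 s.
At the end, for the whole second after the job is handed in: The lid stands open (above 0.75 rad) and the prop rod's pin lies in the holding slot, its axis within 14 mm of the seat along the lid's x and z (the grip is in line with the pin), with lid and rod at rest (value of joint lid above 0.75 rad and x of prop_grip in the frame of slot between -0.014 and 0.014 m and z of prop_grip in the frame of slot between -0.014 and 0.014 m and velocity of joint lid between -0.05 and 0.05 rad/s and velocity of joint prop between -0.05 and 0.05 rad/s); the robot touches nothing.
It also fails if it takes over 48 s, if anything falls off the work surface, if the arm or the gripper's body presses on something with over 40 N, if the wrist force passes 120 N, or if a joint passes its speed limit or range.

ROBOT

A 6-joint arm with a two-finger parallel gripper is mounted at the origin on the work surface. World frame = base frame: x ahead of the robot, y to its left, z up, the work surface at z = 0. Lengths are in mm, angles in rad, forces in N, time in s.
With the tool pointing down it reaches from about 275 to 725 mm from the base axis. Payload 5.6 kg.
Tool frame: the origin (TCP) lies at the very end of the fingers, on their centre line; the grasp point (between the pads) lies 19 mm behind it; z points along the fingers, y is the line along which they close (so a half turn about z gives the same grasp; the last joint's range is limited). The gripper opens to 85 mm and grips with 20 to 120 N. Pads are 22 mm wide; open, the fingers measure 114 mm over their backs; the gripper's body (76 mm by 85 mm) begins 54 mm behind the grasp point. The pads swing forward as they close: fully open they stand 13 mm farther back than shut.
Start: joints at [1.561, 0.255, 0.108, 0, -1.424, -0.285], TCP at [159.774, 526.275, 208.783] pointing down, gripper open.
Joint ranges: [-2.95, 2.95], [-1.21, 1.97], [-1.09, 1.5], [-2.87, 1.71], [-2.94, -0.07], [-3.05, 3.05]. Speed limits (rad/s): [2.57, 2.57, 3.14, 3.14, 3.14, 3.14].

INTERFACE

Orientations are given as a 3x3 rotation matrix whose columns are the frame's x, y, z axes.
In Python, from cell import get_state, read_camera, hand_in gives the robot as it stands. The module is installed in compiled form; this text tells all that it offers.
- The arm moves only by the tool step_arm, never from a script. Its argument "steps" is one flat list of numbers, 7 for each row, row after row: the turn, a rotation vector about the world's x, y, z in degrees, then the shift along the world's x, y, z in mm, then the gripper's target within -1 to 1 (fully open at 1, half-way at 0, shut at -1). A call has 1 to 8 rows; each row is the pose to reach, as a shift and turn from the pose commanded when the call began; what a row does not reach only later rows make up. A row lasts 1/8 s, in which the tool goes at most 62.5 mm and 10.7 degrees, less where a joint would pass 70% of its speed; a pose out of reach is approached as far as the arm can. A call with a gripper value outside its range is refused whole. The fingers move at their own pace and stop on an object; "force" is the grip in N (left out, the last holds). Time passes only in rows, so rows that repeat a pose let the fingers close. It gives the time, the measured TCP pose, the force, the opening and the grip force at its end, in the units of the state.
- get_state(): the state, without advancing time (a new reading comes with each control period).
- read_camera(name): name is "side" or "top" or "wrist"; returns a dict with "frame" (480x640x3 uint8, red, green, blue), "depth" (480x640 float32, mm along the optical axis (not along the pixel's ray), 0 where there is no reading), "fx", "fy", "cx", "cy" (pixels), "k1" (the pictures are not rectified: a ray, as slopes to the right and down, at radius r is drawn at 1 + k1 r^2 times it, then the intrinsics apply), "R" (3x3) and "t" (3): a world point X has camera coordinates R X + t. Camera axes: x right, y down, z forward; pixel columns grow to the right and rows downward; lengths in mm; the calibration is good to about 2 mm. A picture is of the moment at which its call begins.
- hand_in(): hands the job in; it is judged then, once.
The state is a dict: "t": time; "joints": joint angles; "qvel": joint speeds; "joint_torque": joint torques, N m; "position": TCP position; "eef_rot": TCP orientation; "contact_force": force on the tool from outside, world axes, zero at the start; "torque": the same for the moment, N m; "width": opening from 0.0 (shut) to 1.0 (fully open); "grasp_force": force on a finger pad.
Only numpy, scipy, OpenCV 4.12 (cv2) and the standard library are available. Lean on these libraries where they do the work, as an engineer would, in place of code of your own. Each camera call takes 0.05 s, during which the arm holds its last target. There are 200 camera calls.

## Working session

There is one attempt and no reset: what is moved stays moved. The work goes in short steps, Python scripts to look and compute and a tool call to move; the robot and the scene stay as the last step left them, time stands still between calls to the robot, and variables do not carry over. Pictures are saved under pics/ and viewed, at most 10 in all, crops included, and the job is handed in when it is done.

Besides the shell and the picture viewer there is one more tool, called after "Call:" by a JSON object that holds its "name" and its "arguments", one argument or row to a line. step_arm: Moves the arm, as the interface text tells. Its arguments: {"type":"object","properties":{"steps":{"type":"array"},"force":{"type":"number"}},"required":["steps"]}

```bash
mkdir -p pics
cat > h.py <<'E'
import numpy as np, cv2
from cell import get_state, read_camera, hand_in
def snap(n,f):
    c=read_camera(n); cv2.imwrite(f'pics/{f}.png',c['frame'][:,:,::-1]); np.savez(f'{f}.npz',**c); return c
def ld(f): return np.load(f'{f}.npz')
def pix2w(c,u,v,d=None):
    xd,yd=(u-c['cx'])/c['fx'],(v-c['cy'])/c['fy']; x,y=xd,yd
    for _ in range(20):
        s=1+c['k1']*(x*x+y*y); x,y=xd/s,yd/s
    if d is None: d=c['depth'][int(round(v)),int(round(u))]
    return c['R'].T@(np.array([x*d,y*d,d])-c['t'])
def ray(c,u,v):
    o=-c['R'].T@c['t']; p=pix2w(c,u,v,1.0); return o,p-o
def w2pix(c,X):
    p=c['R']@np.asarray(X,float)+c['t']; x,y=p[0]/p[2],p[1]/p[2]; s=1+c['k1']*(x*x+y*y)
    return np.array([c['fx']*x*s+c['cx'],c['fy']*y*s+c['cy']]),p[2]
E
python3 - <<'E'
from h import *
np.set_printoptions(precision=3,suppress=True)
for n in('top','side'):
    c=snap(n,n+'0'); print(n,-c['R'].T@c['t'],c['R'],float(c['fx']),float(c['k1']))
a=np.hstack([cv2.imread('pics/top0.png')]); 
s=get_state(); print(s)
E
```

```text
top [439.836   2.246 850.146] [[-0.019 -1.     0.007]
 [-0.987  0.017 -0.159]
 [ 0.159 -0.01  -0.987]] 505.7963963591636 -0.008869778108141185
side [ 416.532 -500.594  478.461] [[ 0.962 -0.272  0.011]
 [-0.153 -0.571 -0.807]
 [ 0.226  0.774 -0.591]] 441.0237066917976 -0.059627980185620974
{'t': 0.1, 'joints': array([ 1.561,  0.256,  0.107, -0.   , -1.424, -0.285]), 'qvel': array([-0.002, -0.002,  0.003,  0.004, -0.   , -0.001]), 'joint_torque': array([ -0.004, -38.761,  23.847,   5.378,  -0.004,   0.   ]), 'position': array([159.628, 525.821, 207.987]), 'eef_rot': array([[ 0.957, -0.291, -0.   ],
       [-0.291, -0.957, -0.002],
       [ 0.   ,  0.002, -1.   ]]), 'contact_force': array([-0.168, -0.731, -0.141]), 'torque': array([-0.011,  0.022,  0.024]), 'grasp_force': 0.0, 'width': 0.9986361837228451}
```

View pics/top0.png

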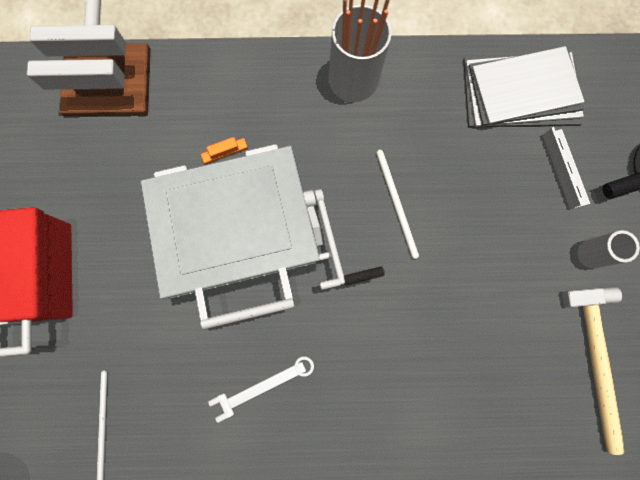

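View pics/side0.png

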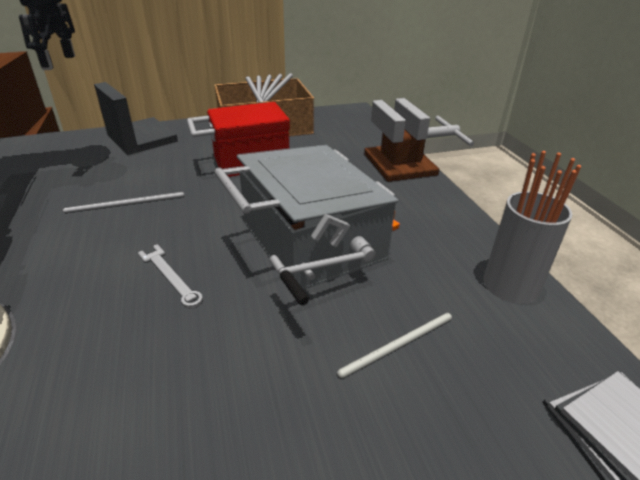

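The top view shows the chest: lid corners near (142,180), (292,147), (318,262) and (161,297), the bar from (203,325) to (293,303), and the black grip from (345,279) to (383,271). The side view shows the same chest, with the slot bracket at (330,232) and the grip near (292,285). I'll enlarge both to read the pixels more closely.

Run:
```python
from h import *
for f,x,y,w,h,k in(('top0',135,135,265,198,3),('side0',205,135,200,180,3.3)):
    im=cv2.imread(f'pics/{f}.png')[y:y+h,x:x+w]
    o=cv2.resize(im,None,fx=k,fy=k,interpolation=cv2.INTER_CUBIC)
    for g in range(0,w,20): cv2.putText(o,str(x+g),(int(g*k),10),0,.35,(0,255,255),1); cv2.line(o,(int(g*k),12),(int(g*k),18),(0,255,255),1)
    for g in range(0,h,20): cv2.putText(o,str(y+g),(0,int(g*k)+4),0,.35,(0,255,255),1)
    cv2.imwrite(f'pics/{f}c.png',o)
```

```text
(no output)
```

View pics/top0c.png

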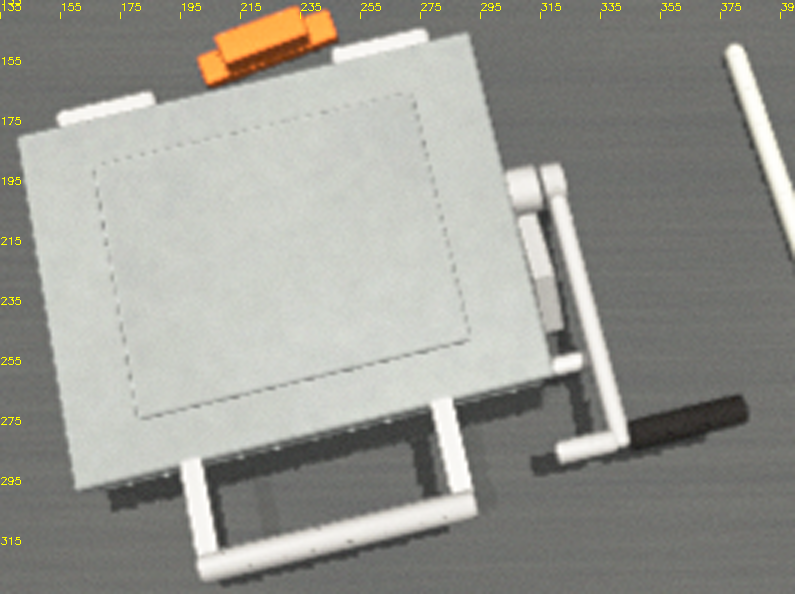

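View pics/side0c.png

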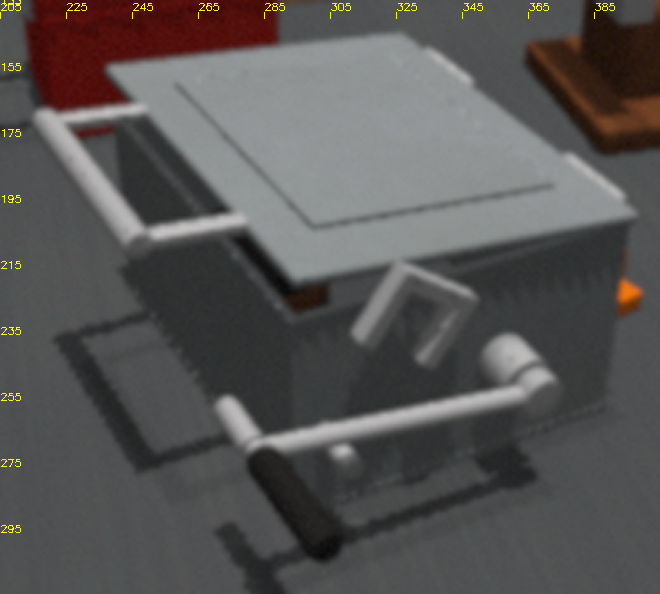

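The crops give clear lid corners, bar ends and grip ends in both views. I'll fit the chest pose, lid angle and prop angle to them.

```bash
cat >> h.py <<'E'
def frame(q):
    c,s=np.cos(q[2]),np.sin(q[2]); return np.array([[c,-s,0],[s,c,0],[0,0,1]]),np.array([q[0],q[1],0])
def lidp(q,r,y,h=0):
    t=q[3]; R,o=frame(q); return R@np.array([90-r*np.cos(t)+h*np.sin(t),y,120+r*np.sin(t)+h*np.cos(t)])+o
def propp(q,y,r=144):
    f=q[4]; R,o=frame(q); return R@np.array([20-r*np.cos(f),y,60+r*np.sin(f)])+o
E
python3 - <<'E'
from h import *
from scipy.optimize import least_squares
np.set_printoptions(precision=3,suppress=True)
T,S=ld('top0'),ld('side0')
tp=[(18,138),(469,34),(552,374),(78,490),(202,568),(472,505),(742,408),(632,435)]
sp=[(402,35),(637,214),(297,285),(105,67),(42,117),(140,238),(325,545),(262,462)]
tp=np.array(tp)/3+[135,135]-.33; sp=np.array(sp)/3.3+[205,135]-.35
def pts(q): return [lidp(q,0,110,3),lidp(q,0,-110,3),lidp(q,180,-110,3),lidp(q,180,110,3),lidp(q,230,65),lidp(q,230,-65),propp(q,-210),propp(q,-150)]
def res(q):
    P=pts(q); return np.ravel([[w2pix(T,p)[0]-a,w2pix(S,p)[0]-b] for p,a,b in zip(P,tp,sp)])
r=least_squares(res,[520,80,0.2,0.1,0.1],loss='soft_l1',x_scale=[100,100,.1,.1,.1]); q=r.x
print(q); print(res(q).reshape(-1,4))
np.save('q.npy',q)
for n,p in(('bar',lidp(q,230,0)),('grip',propp(q,-180)),('slot',lidp(q,120,-121,-20))): print(n,p)
print('depth bar',pix2w(T,247,313.5),'grip',pix2w(T,365,274.5))
E
```

```text
[588.517 122.02    0.222   0.112   0.162]
[[ 1.637 -0.205  0.563  0.093]
 [-4.255  0.861 -1.326 -1.465]
 [-3.398  0.883 -1.438 -4.516]
 [ 0.816 -0.427  1.175 -0.398]
 [-1.823  1.217  0.489  0.065]
 [ 0.321 -0.455 -0.03   1.637]
 [ 1.972  0.107  1.904  1.494]
 [ 0.502  0.476  0.839 -0.821]]
bar [453.349  91.525 145.65 ]
grip [509.    -80.444  83.164]
slot [584.436  -2.942 113.507]
depth bar [453.718  90.177 150.116] grip [509.837 -79.862  89.829]
```

```bash
cat >> h.py <<'E'
from scipy.spatial.transform import Rotation as Rn
def tool(q,tilt):  # tilt deg below horizontal, fingers close across y of chest
    R,_=frame(q); a=np.radians(tilt); z=R@[np.cos(a),0,-np.sin(a)]; x=-R[:,1]; return np.c_[x,np.cross(z,x),z]
def go(P,R,s,lab=''):
    rv=Rn.from_matrix(R@s['eef_rot'].T).as_rotvec(degrees=True); print(lab,np.round(rv,1),np.round(P-s['position'],1),'|',np.round(P))
E
python3 - <<'E'
from h import *
np.set_printoptions(suppress=True)
q=np.load('q.npy'); s=get_state(); R=tool(q,40); z=R[:,2]; g=lidp(q,230,0)
go(g+z*(19-110),R,s,'pre'); s2=dict(position=g+z*(19-110),eef_rot=R); go(g+z*19,R,s2,'in')
s3=dict(position=g+z*19,eef_rot=R)
for th in np.linspace(q[3],1.02,17)[1:]:
    p=q.copy();p[3]=th; R=tool(q,40+np.degrees(th-q[3])); go(lidp(p,230,0)+R[:,2]*19,R,s3,'%.2f'%th)
E
```

```text
pre [ 35.7 -38.3 -56.3] [ 225.7 -449.6   -3.8] | [385.  76. 204.]
in [0. 0. 0.] [ 82.2  18.5 -70.7] | [468.  95. 133.]
0.17 [-0.7  3.2  0. ] [ 1.1  0.2 12.1] | [469.  95. 146.]
0.23 [-1.4  6.3 -0. ] [ 2.8  0.6 24.2] | [470.  95. 158.]
0.28 [-2.1  9.5  0. ] [ 5.2  1.2 36.1] | [473.  96. 170.]
0.34 [-2.9 12.7 -0. ] [ 8.3  1.9 47.8] | [476.  97. 181.]
0.40 [-3.6 15.9 -0. ] [12.   2.7 59.4] | [480.  97. 193.]
0.45 [-4.3 19.  -0. ] [16.4  3.7 70.7] | [484.  98. 204.]
0.51 [-5.  22.2 -0. ] [21.3  4.8 81.8] | [489. 100. 215.]
0.57 [-5.7 25.4 -0. ] [26.9  6.1 92.5] | [494. 101. 226.]
0.62 [-6.4 28.6 -0. ] [ 33.1   7.5 102.9] | [501. 102. 236.]
0.68 [-7.2 31.7 -0. ] [ 39.8   9.  113. ] | [507. 104. 246.]
0.74 [-7.9 34.9  0. ] [ 47.1  10.6 122.6] | [515. 105. 256.]
0.79 [-8.6 38.1  0. ] [ 54.8  12.4 131.8] | [522. 107. 265.]
0.85 [-9.3 41.2  0. ] [ 63.1  14.2 140.5] | [531. 109. 274.]
0.91 [-10.   44.4   0. ] [ 71.9  16.2 148.7] | [539. 111. 282.]
0.96 [-10.7  47.6   0. ] [ 81.1  18.3 156.4] | [549. 113. 290.]
1.02 [-11.5  50.8   0. ] [ 90.7  20.5 163.6] | [558. 115. 297.]
```

Call:
{"name": "step_arm", "arguments": {
  "steps": [0, 0, 0, 30, -40, 60, 0, 7, -8, -11, 60, -90, 100, 0, 14, -15, -22, 90, -150, 110, 0, 20, -22, -33, 120, -210, 110, 0, 27, -29, -43, 150, -270, 110, 0, 31, -34, -50, 175, -330, 110, 0, 35.7, -38.3, -56.3, 200, -390, 90, 0, 35.7, -38.3, -56.3, 226, -449, 50, 0]
}}

```text
t: 1.1
position: [370.2, 123.0, 281.8]
eef_rot: [[0.242, -0.638, 0.731], [-0.97, -0.167, 0.176], [0.01, -0.752, -0.659]]
contact_force: [-1.3, -1.4, 0.5]
width: 0.499
grasp_force: 0.0
```

Run:
```python
from h import *
np.set_printoptions(suppress=True)
q=np.load('q.npy'); s=get_state(); R=tool(q,40); z=R[:,2]; g=lidp(q,230,0)
print(s['t'],s['joints'].round(2),s['width'],s['position'].round(1)); go(g+z*(19-110),R,s,'pre')
```

```text
1.1 [ 1.94 -0.86 -1.03  0.84 -1.56 -1.77] 0.4994906171478259 [370.2 123.  281.8]
pre [ 0.8 -1.1 -1.3] [ 15.1 -46.8 -77.7] | [385.  76. 204.]
```

Call:
{"name": "step_arm", "arguments": {
  "steps": [0.8, -1.1, -1.3, 12, -10, -20, 0, 0.8, -1.1, -1.3, 25, -20, -45, 0, 0.8, -1.1, -1.3, 38, -30, -70, 0, 0.8, -1.1, -1.3, 45, -40, -90, 0, 0.8, -1.1, -1.3, 45, -40, -104, 0, 0.8, -1.1, -1.3, 45, -40, -104, 0]
}}

```text
t: 1.85
position: [424.4, 97.6, 217.9]
eef_rot: [[0.218, -0.664, 0.715], [-0.976, -0.159, 0.15], [0.014, -0.731, -0.683]]
contact_force: [-0.4, 0.5, 0.2]
width: 0.502
grasp_force: 0.0
```

Run:
```python
from h import *
np.set_printoptions(suppress=True)
q=np.load('q.npy'); s=get_state(); R=tool(q,40); z=R[:,2]; g=lidp(q,230,0)
print(s['t'],s['joints'].round(2),s['contact_force'],s['position'].round(1)); go(g+z*(19-70),R,s,'pre'); go(g+z*19,R,s,'in')
c=snap('wrist','w1'); snap('side','s1')
print(w2pix(c,lidp(q,230,60)),w2pix(c,lidp(q,230,-60)),w2pix(c,s['position']))
im=np.hstack([cv2.imread('pics/w1.png')[:,:],cv2.imread('pics/s1.png')[60:,:480] if 0 else cv2.imread('pics/s1.png')])
cv2.imwrite('pics/ws1.png',cv2.resize(im,(800,300),interpolation=cv2.INTER_AREA))
```

```text
1.85 [ 2.54 -1.21 -1.09  0.71 -2.19 -2.04] [-0.44359681  0.51819965  0.20165827] [424.4  97.6 217.9]
pre [ 1.5 -2.8  0.1] [ -9.2 -14.6 -39.5] | [415.  83. 178.]
in [ 1.5 -2.8  0.1] [ 43.1  -2.8 -84.5] | [468.  95. 133.]
(array([363.7547602 , 308.84261499]), np.float64(262.76503163796804)) (array([372.51893372, 143.29227401]), np.float64(227.05667475214676)) (array([318.48016025, 289.49294149]), np.float64(182.61010474742136))
```

View pics/ws1.png

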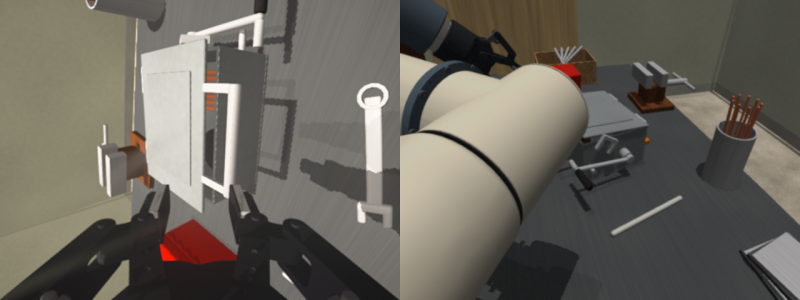

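The wrist view shows the bar ahead of the fingers. The side view shows the arm leaning back on the wrong side of its shoulder, with j2 at its limit. I'll retrace the path to the front branch and come in with a steeper tool.

Call:
{"name": "step_arm", "arguments": {
  "steps": [0, 0, 0, -18, 8, 20, 0, 0, 0, 0, -36, 16, 42, 0, -1, 2, 0, -54, 25, 64, 0, -4.4, 6.3, 6.3, -80, 85, 80, 0, -8, 10, 12, -110, 145, 80, 0, -14, 17, 22, -140, 205, 80, 0, -20, 24, 33, -170, 265, 75, 0, -26, 31, 44, -200, 325, 60, 0]
}}

```text
t: 2.95
position: [241.8, 207.0, 288.2]
eef_rot: [[0.759, -0.595, 0.266], [-0.649, -0.727, 0.226], [0.058, -0.344, -0.937]]
contact_force: [0.2, 1.3, 0.6]
width: 0.498
grasp_force: 0.0
```

Run:
```python
from h import *
s=get_state(); print(s['t'],s['joints'].round(2),s['contact_force'],s['position'].round(1),s['eef_rot'].round(3))
```

```text
2.95 [ 2.95 -1.03 -0.55  0.36 -2.24 -1.88] [0.21855411 1.32957127 0.59892447] [241.8 207.  288.2] [[ 0.759 -0.595  0.266]
 [-0.649 -0.727  0.226]
 [ 0.058 -0.344 -0.937]]
```

```bash
cat > fk.py <<'E'
import numpy as np, itertools
from scipy.spatial.transform import Rotation as Rn
J=np.array([[1.561,.256,.107,0,-1.424,-.285],[1.94,-.86,-1.03,.84,-1.56,-1.77],[2.54,-1.21,-1.09,.71,-2.19,-2.04],[2.95,-1.03,-.55,.36,-2.24,-1.88]])
P=np.array([[159.6,525.8,208],[370.2,123,281.8],[424.4,97.6,217.9],[241.8,207,288.2]])
E=np.array([[[.957,-.291,0],[-.291,-.957,-.002],[0,.002,-1]],[[0.242,-0.638,0.731],[-0.97,-0.167,0.176],[0.01,-0.752,-0.659]],[[0.218,-0.664,0.715],[-0.976,-0.159,0.15],[0.014,-0.731,-0.683]],[[0.759,-0.595,0.266],[-0.649,-0.727,0.226],[0.058,-0.344,-0.937]]])
E
python3 - <<'E'
from fk import *
best=[]
for w in itertools.product((1,-1),repeat=6):
  for ax in itertools.product('xyz',repeat=3):
    if ax[0]==ax[1] or ax[1]==ax[2]: continue
    for A in ('yyy',):
      m=[]
      for j in J:
        seq=['z','y','y',*ax]; R=Rn.identity()
        for a,k,sg in zip(seq,j,w): R=R*Rn.from_euler(a,sg*k)
        m.append(R)
      T=[r.inv()*Rn.from_matrix(e) for r,e in zip(m,E)]   # should be constant
      d=max((T[0].inv()*t).magnitude() for t in T[1:]); best.append((d,w,ax,T[0].as_matrix().round(2).tolist()))
best.sort(key=lambda b:b[0])
for b in best[:4]: print(b)
E
```

```text
(0.00844353039621476, (1, 1, -1, -1, -1, -1), ('x', 'y', 'x'), [[0.0, 0.0, 1.0], [-1.0, 0.0, 0.0], [-0.0, -1.0, 0.0]])
(0.6470666608929472, (-1, 1, -1, -1, -1, 1), ('y', 'x', 'z'), [[0.23, 0.88, 0.42], [0.26, 0.36, -0.9], [-0.94, 0.32, -0.14]])
(0.6558898240240261, (-1, -1, -1, 1, 1, 1), ('z', 'x', 'z'), [[0.2, 0.78, -0.6], [0.31, 0.53, 0.79], [0.93, -0.35, -0.14]])
(0.8849404525684422, (-1, 1, -1, -1, -1, -1), ('y', 'z', 'x'), [[0.99, -0.16, 0.02], [-0.14, -0.9, -0.42], [0.09, 0.41, -0.91]])
```

```bash
cat >> fk.py <<'E'
W=(1,1,-1,-1,-1,-1); AX='zyyxyx'; T0=np.array([[0,0,1],[-1,0,0],[0,-1,0]])
def frames(j):
    R=Rn.identity(); o=[]
    for a,k,s in zip(AX,j,W): R=R*Rn.from_euler(a,s*k); o.append(R.as_matrix())
    return o
def cols(j):
    f=frames(j); return np.c_[f[0][:,0],f[0][:,1],[0,0,1],f[1][:,2],f[2][:,0],f[2][:,2],f[4][:,0]]
A=np.vstack([cols(j) for j in J]); PAR,*_=np.linalg.lstsq(A,P.ravel(),rcond=None)
def fk(j): return cols(j)@PAR, frames(j)[5]@T0
E
python3 - <<'E'
from fk import *
np.set_printoptions(precision=1,suppress=True)
print(PAR,np.linalg.svd(A)[1]); print((A@PAR-P.ravel()).reshape(-1,3))
E
```

```text
[  -1.8 -124.2  150.5  471.6  379.1  110.3  397.8] [3.6 3.1 2.1 0.9 0.6 0.4 0.3]
[[-30.4 -19.   53.8]
 [ 24.6  21.6 -41.4]
 [ -4.   20.6 -17.5]
 [  3.9 -16.2   5.1]]
```

Run:
```python
from fk import *
np.set_printoptions(precision=1,suppress=True)
b=P.ravel(); n={}
for k,(f,c) in enumerate([(0,0),(0,1),(1,0),(1,2),(2,0),(2,2),(4,0),(4,2),(4,1),(5,1),(5,2)]): n[f'{f}{"xyz"[c]}']=np.concatenate([frames(j)[f][:,c] for j in J])
n['h']=np.tile([0,0,1.],4)
r=[]
for k in range(4,9):
  for s in itertools.combinations(n,k):
    M=np.array([n[i] for i in s]).T; x,*_=np.linalg.lstsq(M,b,rcond=None); r.append((abs(M@x-b).max()*1.4**k,k,s,x,abs(M@x-b).max()))
r.sort(key=lambda t:t[0])
for t in r[:12]: print(t[2],t[3],round(t[4],1))
```

```text
('1z', '2x', '4x', '4y', 'h') [ 520.4  400.4  385.  -154.   149.4] 1.6
('0y', '1z', '2x', '4x', '4y', 'h') [   2.2  520.5  400.7  385.5 -156.   148.8] 1.1
('1x', '1z', '2x', '4x', '4y', 'h') [   1.2  520.3  399.5  384.6 -154.   148.5] 1.2
('0x', '0y', '1z', '2x', '4x', '4y', '5y', 'h') [   3.5    2.   520.   397.9  386.6 -155.4   -1.   150.5] 0.6
('0x', '1z', '2x', '4x', '4y', '5y', 'h') [   3.6  519.7  397.7  386.4 -153.4   -1.3  151.4] 1.0
('0x', '1z', '2x', '4x', '4z', '4y', 'h') [   6.5  521.   397.7  385.3   -3.5 -154.3  148.8] 1.0
('0x', '1z', '2x', '4x', '4y', 'h') [   2.6  520.5  398.   385.  -154.   149.5] 1.4
('0y', '1z', '2x', '2z', '4x', '4y', 'h') [   1.7  520.   400.5    1.8  385.4 -155.5  147.6] 1.0
('0x', '0y', '1z', '2x', '4x', '4y', '5z', 'h') [   2.9    4.   523.   399.9  387.7 -159.1   -2.7  149.1] 0.8
('1z', '2x', '2z', '4x', '4y', 'h') [ 519.6  400.2    3.1  385.  -153.9  147. ] 1.5
('1z', '2x', '4x', '4y', '5z', 'h') [ 519.6  399.9  384.4 -153.6    0.9  149.2] 1.5
('1z', '2x', '4x', '4z', '4y', 'h') [ 520.4  400.1  385.     0.3 -154.   149.5] 1.5
```

```bash
cat > ik.py <<'E'
from fk import frames,T0,Rn,np
from scipy.optimize import least_squares
from h import *
LO=np.array([-2.95,-1.21,-1.09,-2.87,-2.94,-3.05]);HI=np.array([2.95,1.97,1.5,1.71,-.07,3.05])
def fk(j):
    f=frames(j); return 520.4*f[1][:,2]+400.4*f[2][:,0]+385*f[4][:,0]-154*f[4][:,1]+[0,0,149.4], f[5]@T0
def ik(p,R,j0):
    def r(j):
        P,Q=fk(j); return np.r_[(P-p)/200,(Rn.from_matrix(Q@R.T)).as_rotvec()]
    s=least_squares(r,np.clip(j0,LO+.001,HI-.001),bounds=(LO,HI)); return s.x,np.linalg.norm(s.fun)
def sols(p,R,n=40,seed=0):
    g=np.random.default_rng(seed); o=[]
    for _ in range(n):
        j,e=ik(p,R,g.uniform(LO,HI))
        if e<2e-3 and not any(abs(j-k).max()<.02 for k in o): o.append(j)
    return o
def wr(j): return 520.4*np.sin(j[1])+400.4*np.cos(j[1]-j[2])
def rows(tg,n,s=None,grip=0):  # joint-space line to tg in n rows
    s=s or get_state(); j0=s['joints']
    for k in range(1,n+1):
        P,R=fk(j0+(tg-j0)*k/n); rv=Rn.from_matrix(R@s['eef_rot'].T).as_rotvec(degrees=True)
        print(*[f'{v:.1f}' for v in rv],*[f'{v:.0f}' for v in P-s['position']],'| P',P.round())
E
python3 - <<'E'
from ik import *
np.set_printoptions(precision=2,suppress=True)
q=np.load('q.npy'); s=get_state(); print('fkerr',fk(s['joints'])[0]-s['position'])
for tilt in (40,60):
  R=tool(q,tilt); z=R[:,2]; g=lidp(q,230,0); 
  p=q.copy();p[3]=1.02; R2=tool(q,tilt+51)
  for n,(a,b) in dict(pre=(g+z*(19-70),R),grasp=(g+z*19,R),end=(lidp(p,230,0)+R2[:,2]*19,R2),end60=(lidp(p,230,0)+19*tool(q,60)[:,2],tool(q,60))).items():
    print(tilt,n)
    for j in sols(a,b): print('  ',j,'wr %.0f'%wr(j))
for f,t in ((q[4],40),(1.52,90),(1.52,117)):
    p=q.copy();p[4]=f; R=tool(q,t); print('prop',f,t)
    for j in sols(propp(p,-182)+R[:,2]*19,R): print('  ',j,'wr %.0f'%wr(j))
E
```

```text
fkerr [ 0.07 -0.28  0.36]
40 pre
40 grasp
40 end
   [ 0.47  0.31  0.4  -0.   -1.68 -0.25] wr 556
40 end60
   [ 0.59 -0.08 -0.26  0.23 -0.92 -0.47] wr 351
60 pre
   [ 0.79 -0.37 -0.8   0.42 -0.73 -0.83] wr 174
60 grasp
   [ 0.68 -0.22 -0.91  0.52 -0.46 -0.88] wr 197
60 end
   [ 0.43  0.6   0.82 -0.09 -2.16 -0.24] wr 682
60 end60
   [ 0.59 -0.08 -0.26  0.23 -0.92 -0.47] wr 351
prop 0.16156329085650817 40
   [-0.36  0.06 -0.56 -1.23 -0.46  1.59] wr 356
prop 1.52 90
   [ 0.16  0.45  0.33  0.   -1.45  0.06] wr 624
prop 1.52 117
   [ 0.17  0.85  0.92  0.03 -2.12  0.06] wr 789
```

Run:
```python
from ik import *
np.set_printoptions(precision=2,suppress=True)
q=np.load('q.npy'); s=get_state(); R=tool(q,65); z=R[:,2]; g=lidp(q,230,0)
pre=sols(g+z*(19-80),R,20)[0]; print('pre',pre,g+z*(19-80)); print('in',sols(g+z*19,R,20))
S=np.array([1.561,.256,.107,0,-1.424,-.285])
M=S; rows(M,9)
j0=s['joints']; print([round(wr(j0+(M-j0)*k/9)) for k in range(10)])
```

```text
pre [ 0.75 -0.31 -0.66  0.29 -0.86 -0.68] [428.2   85.85 200.93]
in [array([ 0.68, -0.17, -0.77,  0.34, -0.6 , -0.7 ])]
-3.7 -0.8 3.2 -39 -18 28 | P [203. 189. 317.]
-7.4 -0.8 6.3 -81 -20 48 | P [160. 187. 337.]
-10.8 -0.1 9.3 -123 -4 59 | P [119. 203. 348.]
-13.7 1.3 12.1 -158 29 61 | P [ 84. 236. 349.]
-15.9 3.3 14.7 -181 77 53 | P [ 61. 284. 341.]
-17.3 5.7 17.1 -188 135 34 | P [ 54. 342. 322.]
-17.9 8.2 19.3 -174 199 6 | P [ 68. 406. 294.]
-17.5 10.6 21.2 -139 262 -32 | P [103. 469. 256.]
-16.3 12.7 22.8 -83 318 -80 | P [159. 525. 208.]
[-89, -35, 26, 93, 163, 236, 311, 385, 458, 528]
```

Call:
{"name": "step_arm", "arguments": {
  "steps": [-3.7, -0.8, 3.2, -39, -18, 28, -0.3, -7.4, -0.8, 6.3, -81, -20, 48, -0.3, -10.8, -0.1, 9.3, -123, -4, 59, -0.3, -13.7, 1.3, 12.1, -158, 29, 61, -0.3, -15.9, 3.3, 14.7, -181, 77, 53, -0.3, -17.3, 5.7, 17.1, -188, 135, 34, -0.3, -17.9, 8.2, 19.3, -174, 199, 6, -0.3]
}}

```text
t: 3.82
position: [68.1, 401.2, 296.2]
eef_rot: [[0.937, -0.336, 0.091], [-0.336, -0.942, -0.019], [0.093, -0.013, -0.996]]
contact_force: [-2.1, -0.3, 1.3]
width: 0.351
grasp_force: 0.0
```

Run:
```python
from ik import *
np.set_printoptions(precision=2,suppress=True)
s=get_state(); print(s['t'],s['joints'],s['position'],s['width'])
rows(np.array([ 0.75,-0.31,-0.66,0.29,-0.86,-0.68]),9)
```

```text
3.825 [ 1.88 -0.04 -0.05  0.08 -1.61 -0.65] [ 68.09 401.19 296.21] 0.35099388454854574
2.8 -0.7 -6.9 57 -8 -12 | P [125. 393. 284.]
5.6 -1.6 -13.6 113 -25 -24 | P [181. 376. 273.]
8.2 -2.9 -20.2 166 -49 -35 | P [234. 352. 261.]
10.7 -4.5 -26.5 215 -81 -46 | P [283. 320. 250.]
13.0 -6.2 -32.7 259 -119 -56 | P [327. 282. 240.]
15.2 -8.3 -38.7 296 -163 -67 | P [364. 238. 230.]
17.2 -10.5 -44.6 326 -212 -77 | P [394. 190. 220.]
19.0 -12.9 -50.2 348 -263 -86 | P [416. 138. 210.]
20.7 -15.5 -55.6 362 -316 -96 | P [430.  85. 200.]
```

Call:
{"name": "step_arm", "arguments": {
  "steps": [2.8, -0.7, -6.9, 57, -8, -12, -0.3, 5.6, -1.6, -13.6, 113, -25, -14, -0.3, 8.2, -2.9, -20.2, 166, -49, -20, -0.3, 10.7, -4.5, -26.5, 215, -81, -26, -0.3, 13.0, -6.2, -32.7, 259, -119, -36, -0.3, 15.2, -8.3, -38.7, 296, -163, -47, -0.3, 17.2, -10.5, -44.6, 326, -212, -67, -0.3, 19, -12.9, -50.2, 348, -263, -86, -0.3]
}}

```text
t: 4.82
position: [416.2, 132.9, 210.9]
eef_rot: [[0.308, -0.876, 0.371], [-0.951, -0.29, 0.105], [0.015, -0.386, -0.923]]
contact_force: [2.3, 0.7, -0.2]
width: 0.352
grasp_force: 0.0
```

Run:
```python
from ik import *
np.set_printoptions(precision=2,suppress=True)
q=np.load('q.npy'); s=get_state(); R=tool(q,65); z=R[:,2]; g=lidp(q,230,0)
print(s['t'],s['joints'],s['position'],s['width']); go(g+z*(19-80),R,s,'pre');go(g+z*(19),R,s,'in')
```

```text
4.825 [ 0.87 -0.29 -0.59  0.27 -0.95 -0.67] [416.16 132.92 210.87] 0.35244423860273477
pre [ 1.4 -2.  -5.2] [ 12.  -47.1  -9.9] | [428.  86. 201.]
in [ 1.4 -2.  -5.2] [ 45.  -39.6 -82.4] | [461.  93. 128.]
```

Call:
{"name": "step_arm", "arguments": {
  "steps": [1, -1, -3, 8, -30, -5, -0.3, 1.4, -2, -5.2, 14, -47, -14, -0.3, 1.4, -2, -5.2, 20, -46, -26, -0.3, 1.4, -2, -5.2, 20, -46, -26, -0.3]
}}

```text
t: 5.32
position: [434.9, 88.0, 184.4]
eef_rot: [[0.223, -0.885, 0.409], [-0.975, -0.203, 0.091], [0.002, -0.419, -0.908]]
contact_force: [-0.5, 0.5, 0.8]
width: 0.347
grasp_force: 0.0
```

Run:
```python
from ik import *
np.set_printoptions(precision=2,suppress=True)
q=np.load('q.npy'); s=get_state(); R=tool(q,65); z=R[:,2]; g=lidp(q,230,0)
print(s['t'],s['joints'],s['position']); go(g+z*(19),R,s,'in')
c=snap('wrist','w2')
im=cv2.imread('pics/w2.png')
for y in(-60,0,60):
    u,_=w2pix(c,lidp(q,230,y)); cv2.circle(im,tuple(int(v) for v in u),3,(0,0,255),-1); print(u)
cv2.imwrite('pics/w2m.png',im)
```

```text
5.325 [ 0.74 -0.28 -0.68  0.29 -0.81 -0.68] [434.91  87.97 184.41]
in [ 0.2 -0.2 -0.2] [ 26.3   5.3 -56. ] | [461.  93. 128.]
[316.95 163.48]
[316.7  259.36]
[316.51 340.42]
```

View pics/w2m.png

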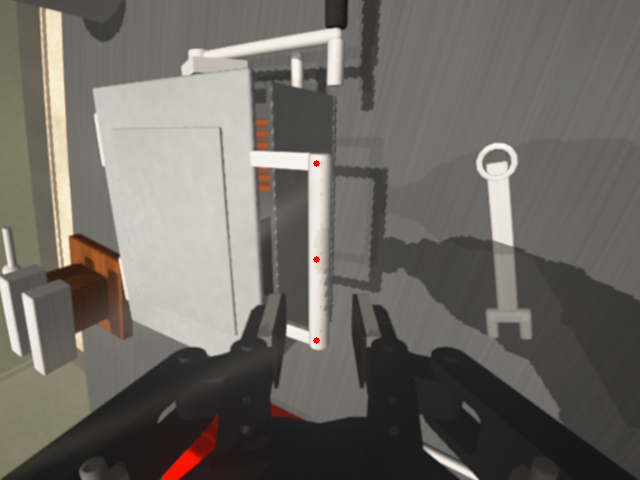

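The wrist view shows the bar lying between the open fingers, and the predicted bar points at column 317 land on its centre line. I'll go in and close.

Call:
{"name": "step_arm", "arguments": {
  "steps": [0, 0, 0, 9, 2, -19, -0.3, 0.2, -0.2, -0.2, 18, 4, -38, -0.3, 0.2, -0.2, -0.2, 26, 5, -56, -0.3, 0.2, -0.2, -0.2, 26, 5, -56, -0.3, 0.2, -0.2, -0.2, 26, 5, -56, -1, 0.2, -0.2, -0.2, 26, 5, -56, -1, 0.2, -0.2, -0.2, 26, 5, -56, -1],
  "force": 60
}}

```text
t: 6.25
position: [461.3, 94.7, 130.3]
eef_rot: [[0.222, -0.882, 0.415], [-0.975, -0.2, 0.096], [-0.002, -0.426, -0.905]]
contact_force: [-1.0, 0.1, 1.1]
width: 0.0
grasp_force: 0.6
```

```bash
cat > arc.py <<'E'
from ik import *
np.set_printoptions(precision=2,suppress=True)
q=np.load('q.npy'); s=get_state(); print(s['t'],s['joints'],s['position'],s['contact_force'],s['grasp_force'],s['width'])
R0=s['eef_rot']; j=s['joints']; ey=frame(q)[0][:,1]; G=s['position']-R0[:,2]*19
for th in np.linspace(q[3],1.03,13)[1:]:
    p=q.copy();p[3]=th; a=np.degrees(th-q[3])*40/51
    R=Rn.from_rotvec(ey*a,degrees=True).as_matrix()@R0; P=lidp(p,230,0)-lidp(q,230,0)+G+R[:,2]*19
    j,e=ik(P,R,j); go(P,R,s,'%.2f'%th); print('     ',j,round(e,4))
E
python3 arc.py
```

```text
6.25 [ 0.68 -0.17 -0.77  0.34 -0.6  -0.7 ] [461.3   94.73 130.28] [-0.95  0.1   1.1 ] 0.5723607167601585 0.00011414801404874553
0.19 [-0.8  3.4 -0. ] [ 1.5  0.3 16.9] | [463.  95. 147.]
      [ 0.66 -0.14 -0.64  0.23 -0.74 -0.59] 0.0
0.26 [-1.5  6.7  0. ] [ 4.4  1.  33.7] | [466.  96. 164.]
      [ 0.64 -0.11 -0.52  0.16 -0.87 -0.5 ] 0.0
0.34 [-2.3 10.1  0. ] [ 8.4  1.9 50.2] | [470.  97. 180.]
      [ 0.61 -0.07 -0.4   0.11 -0.99 -0.44] 0.0
0.42 [-3.  13.4 -0. ] [13.7  3.1 66.2] | [475.  98. 197.]
      [ 0.58 -0.02 -0.29  0.08 -1.11 -0.39] 0.0
0.49 [-3.8 16.8  0. ] [20.2  4.5 81.9] | [481.  99. 212.]
      [ 0.56  0.03 -0.18  0.05 -1.23 -0.35] 0.0
0.57 [-4.5 20.1  0. ] [27.8  6.3 96.9] | [489. 101. 227.]
      [ 0.53  0.09 -0.06  0.02 -1.34 -0.32] 0.0
0.65 [-5.3 23.5  0. ] [ 36.5   8.2 111.3] | [498. 103. 242.]
      [ 0.51  0.15  0.06  0.   -1.46 -0.29] 0.0
0.72 [-6.1 26.8  0. ] [ 46.2  10.4 124.9] | [508. 105. 255.]
      [ 0.5   0.22  0.18 -0.01 -1.57 -0.27] 0.0
0.80 [-6.8 30.2  0. ] [ 57.   12.9 137.7] | [518. 108. 268.]
      [ 0.48  0.28  0.3  -0.03 -1.68 -0.26] 0.0
0.88 [-7.6 33.5  0. ] [ 68.6  15.5 149.6] | [530. 110. 280.]
      [ 0.46  0.36  0.43 -0.04 -1.8  -0.25] 0.0
0.95 [-8.3 36.9  0. ] [ 81.1  18.3 160.6] | [542. 113. 291.]
      [ 0.45  0.44  0.58 -0.06 -1.92 -0.24] 0.0
1.03 [-9.1 40.3  0. ] [ 94.4  21.3 170.5] | [556. 116. 301.]
      [ 0.44  0.53  0.74 -0.07 -2.05 -0.24] 0.0
```

The fingers shut on nothing, so I'll look.

Run:
```python
from ik import *
c=snap('wrist','w3'); d=snap('side','s3')
a=cv2.imread('pics/w3.png'); b=cv2.imread('pics/s3.png')
b=cv2.resize(b[100:340,160:480],(640,480))
cv2.imwrite('pics/ws3.png',cv2.resize(np.vstack([a,b]),(448,600) if 0 else (400,600),interpolation=cv2.INTER_AREA))
cv2.imwrite('pics/ws3.png',cv2.resize(np.hstack([a,b]),(800,300),interpolation=cv2.INTER_AREA))
```

```text
(no output)
```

View pics/ws3.png

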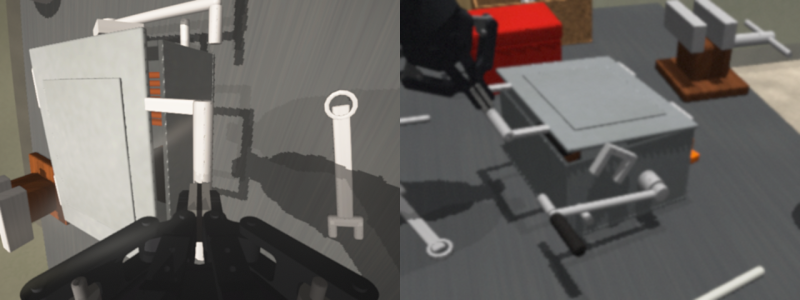

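Run:
```python
from ik import *
np.set_printoptions(precision=1,suppress=True)
q=np.load('q.npy'); R,o=frame(q)
c=ld('w2'); print('cam',-c['R'].T@c['t'])
for u,v in ((317,175),(317,215),(317,259),(317,280)):
    p=pix2w(c,u,v); print(p,'chest',R.T@(p-o))
c=ld('w3')
for u,v in ((322,180),(321,210),(321,240),(320,260)): p=pix2w(c,u,v); print('w3',p,'chest',R.T@(p-o))
print('bar',lidp(q,230,0),'chest',R.T@(lidp(q,230,0)-o)); s=get_state(); print('TCP chest',R.T@(s['position']-o))
c=ld('s3'); 
for X in (s['position'],s['position']-19*s['eef_rot'][:,2],lidp(q,230,0)): print('side px',w2pix(c,X))
```

```text
cam [384.3  -4.8 335.2]
[462.9  38.4 150.6] chest [-140.9  -54.   150.6]
[457.3  61.2 151.3] chest [-141.4  -30.5  151.3]
[451.3  88.5 151. ] chest [-141.2   -2.5  151. ]
[448.5 103.  149.8] chest [-140.7   12.3  149.8]
w3 [463.9  33.9 149.2] chest [-141.   -58.5  149.2]
w3 [461.1  46.  150.1] chest [-141.   -46.1  150.1]
w3 [458.1  58.7 150.5] chest [-141.2  -33.1  150.5]
w3 [456.5  67.8 150.5] chest [-140.7  -23.8  150.5]
bar [453.3  91.5 145.6] chest [-138.6    0.   145.6]
TCP chest [-130.1    1.4  130.1]
side px (array([237.4, 195.1]), np.float64(677.0439169981075))
side px (array([231.2, 186.6]), np.float64(663.6901033191477))
side px (array([231.4, 187.9]), np.float64(663.5743891209753))
```

Run:
```python
from h import *
c=ld('s3'); q=np.load('q.npy')
u=[w2pix(c,p)[0] for p in (lidp(q,230,65),lidp(q,230,0),lidp(q,230,-65))]
from cell import get_state
s=get_state(); im=cv2.imread('pics/s3.png')
k=6; x0,y0=190,110; o=cv2.resize(im[y0:y0+100,x0:x0+130],None,fx=k,fy=k,interpolation=cv2.INTER_CUBIC)
for p,col in [(x,(0,0,255)) for x in u]+[(w2pix(c,s['position'])[0],(0,255,0)),(w2pix(c,s['position']-19*s['eef_rot'][:,2])[0],(255,255,0))]:
    cv2.circle(o,(int((p[0]-x0+.5)*k),int((p[1]-y0+.5)*k)),4,col,-1)
cv2.imwrite('pics/s3z.png',o)
```

```text
(no output)
```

View pics/s3z.png

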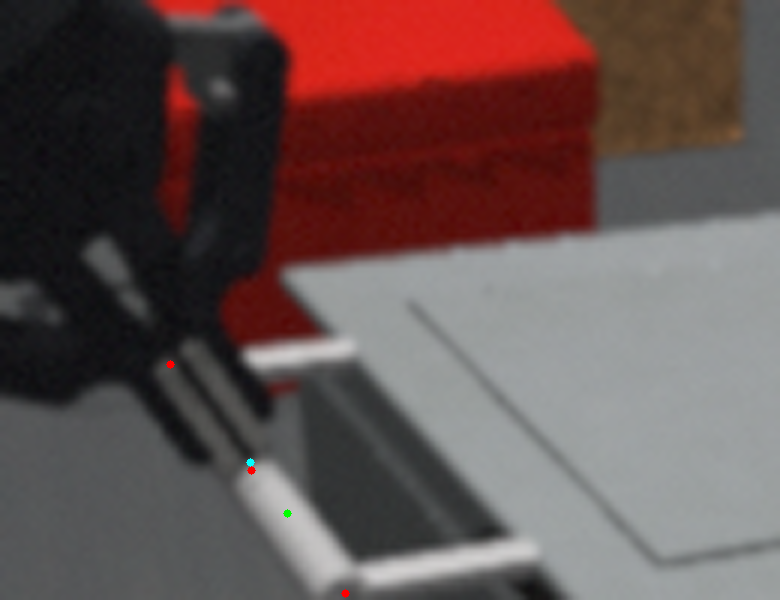

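Run:
```python
from ik import *
np.set_printoptions(precision=0,suppress=True,linewidth=200)
s=get_state(); print(s['t'],s['width'],s['grasp_force'],s['contact_force'],s['torque'])
c=ld('w3'); q=np.load('q.npy')
for v in (275,290,300,310,320,330,340,350,360): print(v,c['depth'][v,270:370:5], c['frame'][v,270:370:5].mean(1))
g=lidp(q,230,0); print(w2pix(c,g),w2pix(c,s['position']),w2pix(c,s['position']-19*s['eef_rot'][:,2]))
```

```text
6.35 0.0003947483443094384 0.5159168690443039 [-1. -0.  1.] [-0.  1.  0.]
275 [213. 219. 225. 230. 238. 244. 251. 258. 158. 156. 155. 155. 155. 157. 325. 323. 321. 317. 316. 314.] [ 82.  78.  78.  80.  79.  78.  77.  78. 190. 236. 238. 229. 197. 137. 104. 109. 111. 107. 109. 116.]
290 [215. 221. 228. 233. 241. 247. 254. 263. 162. 158. 156. 155. 158. 159. 330. 328. 325. 324. 320. 318.] [ 86.  76.  78.  78.  77.  78.  77.  75. 168. 219. 226. 194. 176. 123. 108. 118. 118. 120. 119. 121.]
300 [218. 224. 230. 235. 241. 248. 257. 147. 147. 146. 146. 147. 147. 162. 334. 330. 328. 324. 324. 321.] [112.  78.  77.  78.  76.  77.  75. 108. 107.  76.  42. 109. 107.  99.  76.  79. 117. 117. 119. 117.]
310 [219. 224. 231. 236. 147. 147. 146. 138. 139. 138. 139. 139. 139. 138. 147. 146. 147. 329. 327. 325.] [140.  77.  76.  73.  43.  40.  40. 108. 107.  70.  41. 107. 107.  88.  42.  43.  49.  75.  74.  73.]
320 [222. 226. 232. 138. 139. 138. 139. 131. 131. 131. 130. 131. 131. 132. 139. 139. 139. 332. 330. 328.] [107.  76.  76.  51.  40.  42.  55. 106. 106.  63.  41.  92.  96. 101.  45.  45.  43. 12
[... 265 characters left out ...]
. 122. 122. 123. 121. 116. 117. 115. 114. 116. 116. 336. 334.] [109.  75.  60.  46.  47.  45.  44.  40.  94.  64.  43. 127.  41.  38.  39.  36.  36.  36. 119. 118.]
350 [229. 110. 113. 112. 112. 112. 112. 112. 112. 123. 123. 113. 112. 112. 112. 111. 112. 112. 111. 119.] [99. 51. 46. 45. 51. 41. 38. 36. 36. 42. 41. 38. 32. 35. 36. 37. 33. 36. 34. 94.]
360 [115. 107. 107. 106. 107. 107. 106. 107. 106. 124. 124. 114. 106. 106. 107. 106. 106. 106. 106. 107.] [48. 43. 42. 37. 35. 34. 32. 34. 32. 40. 40. 36. 32. 32. 33. 32. 32. 33. 33. 32.]
(array([320., 303.]), np.float64(165.4299088574076)) (array([318., 289.]), np.float64(182.67529354950304)) (array([318., 307.]), np.float64(164.5995920654273))
```

Run:
```python
from ik import *
np.set_printoptions(precision=1,suppress=True,linewidth=200)
s=get_state(); c=ld('w3')
for v in (297,298,299,300,305,320):
  for u in (307,327):
    p=pix2w(c,u,v); print(u,v,c['depth'][v,u],p,'tool',s['eef_rot'].T@(p-s['position']))
for u,v in((318,285),(318,292)): p=pix2w(c,u,v); print('bar',p,'tool',s['eef_rot'].T@(p-s['position']))
```

```text
307 297 148.77298 [454.7  81.2 160.8] tool [ 11.7  -4.6 -31.9]
327 297 150.9697 [447.8  80.6 155.4] tool [ 10.7   4.  -29.9]
307 298 147.97488 [454.3  81.1 161.6] tool [ 11.6  -4.6 -32.7]
327 298 148.54776 [447.   79.7 157.5] tool [ 11.4   3.9 -32.2]
307 299 147.54509 [454.   81.3 162. ] tool [ 11.4  -4.5 -33.2]
327 299 146.83879 [446.4  79.2 159. ] tool [ 11.8   3.9 -33.9]
307 300 146.55042 [453.6  81.1 163. ] tool [ 11.5  -4.5 -34.3]
327 300 145.68187 [446.   79.  160.1] tool [ 11.9   3.8 -35. ]
307 305 141.34047 [451.4  80.1 167.7] tool [ 12.   -4.3 -39.6]
327 305 142.69267 [444.6  79.2 163.1] tool [ 11.3   3.8 -38.4]
307 320 130.49773 [446.2  79.1 177.9] tool [ 11.8  -4.  -51. ]
327 320 129.58913 [439.4  77.1 175.4] tool [ 12.3   3.5 -51.8]
bar [454.6  79.6 151. ] tool [ 13.2   0.1 -23.2]
bar [453.7  82.8 151.1] tool [  9.9   0.1 -23.3]
```

The wrist depth shows the shut finger ends sit about 31 mm short of the reported TCP, just above the bar. I'll open, advance 35 mm along the tool and close again.

Call:
{"name": "step_arm", "arguments": {
  "steps": [0, 0, 0, 0, 0, 0, -0.2, 0, 0, 0, 0, 0, 0, -0.2, 0, 0, 0, 5, 1, -10.5, -0.2, 0, 0, 0, 10, 2, -21, -0.2, 0, 0, 0, 14.5, 3.4, -31.7, -0.2, 0, 0, 0, 14.5, 3.4, -31.7, -0.2]
}}

```text
t: 7.1
position: [475.0, 97.2, 96.6]
eef_rot: [[0.221, -0.884, 0.412], [-0.975, -0.201, 0.094], [-0.0, -0.422, -0.906]]
contact_force: [0.6, -0.2, -1.1]
width: 0.397
grasp_force: 0.0
```

Call:
{"name": "step_arm", "arguments": {
  "steps": [0, 0, 0, 0, 0, 0, -1, 0, 0, 0, 0, 0, 0, -1, 0, 0, 0, 0, 0, 0, -1, 0, 0, 0, 0, 0, 0, -1],
  "force": 60
}}

```text
t: 7.6
position: [473.7, 96.8, 96.4]
eef_rot: [[0.221, -0.885, 0.411], [-0.975, -0.2, 0.094], [-0.001, -0.421, -0.907]]
contact_force: [-5.3, 1.7, -2.7]
width: 0.143
grasp_force: 58.3
```

```bash
sed -i 's/\*19/*(-15)/g' arc.py; python3 arc.py
```

```text
7.6 [ 0.65 -0.1  -0.82  0.39 -0.48 -0.74] [473.71  96.84  96.37] [-5.25  1.73 -2.69] 58.286678194999695 0.14319379320140252
0.19 [-0.8  3.4  0. ] [ 3.4  0.8 17.8] | [477.  98. 114.]
      [ 0.64 -0.08 -0.68  0.25 -0.64 -0.59] 0.0
0.26 [-1.5  6.7 -0. ] [ 8.1  1.8 35.2] | [482.  99. 132.]
      [ 0.61 -0.04 -0.55  0.17 -0.78 -0.49] 0.0
0.34 [-2.3 10.1  0. ] [14.   3.2 52.2] | [488. 100. 149.]
      [ 0.59 -0.   -0.43  0.11 -0.91 -0.42] 0.0
0.42 [-3.  13.4  0. ] [21.2  4.8 68.8] | [495. 102. 165.]
      [ 0.56  0.04 -0.31  0.07 -1.04 -0.37] 0.0
0.49 [-3.8 16.8  0. ] [29.7  6.7 84.7] | [503. 104. 181.]
      [ 0.54  0.09 -0.19  0.04 -1.16 -0.33] 0.0
0.57 [-4.5 20.1  0. ] [ 39.2   8.9 100. ] | [513. 106. 196.]
      [ 0.52  0.15 -0.07  0.02 -1.28 -0.3 ] 0.0
0.65 [-5.3 23.5  0. ] [ 49.9  11.3 114.5] | [524. 108. 211.]
      [ 0.5   0.21  0.06  0.   -1.4  -0.28] 0.0
0.72 [-6.1 26.8  0. ] [ 61.7  13.9 128.1] | [535. 111. 224.]
      [ 0.48  0.28  0.19 -0.01 -1.52 -0.26] 0.0
0.80 [-6.8 30.2  0. ] [ 74.4  16.8 140.7] | [548. 114. 237.]
      [ 0.46  0.35  0.32 -0.03 -1.64 -0.24] 0.0
0.88 [-7.6 33.5  0. ] [ 88.1  19.9 152.4] | [562. 117. 249.]
      [ 0.45  0.43  0.46 -0.04 -1.76 -0.23] 0.0
0.95 [-8.3 36.9  0. ] [102.5  23.1 162.9] | [576. 120. 259.]
      [ 0.44  0.52  0.62 -0.05 -1.89 -0.23] 0.0
1.03 [-9.1 40.3  0. ] [117.7  26.6 172.3] | [591. 123. 269.]
      [ 0.42  0.62  0.8  -0.06 -2.03 -0.22] 0.0
```

```bash
sed -i 's/\*(-15)/*50/g' arc.py; python3 arc.py
```

```text
7.6 [ 0.65 -0.1  -0.82  0.39 -0.48 -0.74] [473.71  96.84  96.37] [-5.25  1.73 -2.69] 58.286678194999695 0.14319379320140252
0.19 [-0.8  3.4  0. ] [-0.1 -0.  16.2] | [474.  97. 113.]
      [ 0.64 -0.08 -0.69  0.25 -0.63 -0.6 ] 0.0
0.26 [-1.5  6.7 -0. ] [ 1.   0.2 32.3] | [475.  97. 129.]
      [ 0.62 -0.06 -0.57  0.17 -0.77 -0.51] 0.0
0.34 [-2.3 10.1  0. ] [ 3.3  0.7 48.3] | [477.  98. 145.]
      [ 0.6  -0.02 -0.46  0.12 -0.9  -0.44] 0.0
0.42 [-3.  13.4  0. ] [ 6.8  1.5 64. ] | [481.  98. 160.]
      [ 0.58  0.02 -0.35  0.08 -1.02 -0.39] 0.0
0.49 [-3.8 16.8  0. ] [11.5  2.6 79.3] | [485.  99. 176.]
      [ 0.55  0.06 -0.24  0.05 -1.14 -0.35] 0.0
0.57 [-4.5 20.1  0. ] [17.3  3.9 94.1] | [491. 101. 190.]
      [ 0.53  0.11 -0.13  0.02 -1.26 -0.32] 0.0
0.65 [-5.3 23.5  0. ] [ 24.2   5.5 108.4] | [498. 102. 205.]
      [ 0.51  0.16 -0.02  0.   -1.37 -0.29] 0.0
0.72 [-6.1 26.8  0. ] [ 32.1   7.2 122.1] | [506. 104. 218.]
      [ 0.5   0.22  0.09 -0.01 -1.48 -0.27] 0.0
0.80 [-6.8 30.2  0. ] [ 41.    9.3 135. ] | [515. 106. 231.]
      [ 0.48  0.28  0.21 -0.03 -1.6  -0.26] 0.0
0.88 [-7.6 33.5  0. ] [ 50.9  11.5 147.2] | [525. 108. 244.]
      [ 0.46  0.35  0.33 -0.04 -1.71 -0.24] 0.0
0.95 [-8.3 36.9  0. ] [ 61.6  13.9 158.5] | [535. 111. 255.]
      [ 0.45  0.42  0.46 -0.05 -1.83 -0.24] 0.0
1.03 [-9.1 40.3  0. ] [ 73.2  16.5 168.9] | [547. 113. 265.]
      [ 0.44  0.5   0.6  -0.07 -1.95 -0.23] 0.0
```

Gripped (12 mm opening, 58 N). I'll lift in two calls.

Call:
{"name": "step_arm", "arguments": {
  "steps": [-0.4, 1.7, 0, 0, 0, 8, -1, -0.8, 3.4, 0, 0, 0, 16.2, -1, -1.1, 5, 0, 0.5, 0, 24, -1, -1.5, 6.7, 0, 1, 0.2, 32.3, -1, -2.3, 10.1, 0, 3.3, 0.7, 48.3, -1, -3, 13.4, 0, 6.8, 1.5, 64, -1, -3.8, 16.8, 0, 11.5, 2.6, 79.3, -1, -4.5, 20.1, 0, 17.3, 3.9, 94.1, -1],
  "force": 60
}}

```text
t: 8.6
position: [487.3, 100.0, 188.8]
eef_rot: [[0.221, -0.973, 0.061], [-0.975, -0.22, 0.016], [-0.002, -0.063, -0.998]]
contact_force: [-5.9, -3.3, -8.1]
width: 0.143
grasp_force: 60.4
```

Run:
```python
from ik import *
np.set_printoptions(precision=2,suppress=True)
q=np.load('q.npy'); s=get_state(); print(s['t'],s['joints'],s['contact_force'],s['grasp_force'],s['width'])
R,o=frame(q); b=R.T@(s['position']-50*s['eef_rot'][:,2]-o); d=np.array([90-b[0],b[2]-120]); print('bar',b,'r',np.hypot(*d),'th',np.arctan2(d[1],d[0]))
```

```text
8.6 [ 0.53  0.11 -0.13  0.02 -1.27 -0.31] [-5.87 -3.31 -8.14] 60.41657745838165 0.14266638582895705
bar [-106.71    0.72  238.72] r 229.76323206176835 th 0.5430183131473999
```

Call:
{"name": "step_arm", "arguments": {
  "steps": [-0.8, 3.4, 0, 6.9, 1.6, 14.3, -1, -1.6, 6.7, 0, 14.8, 3.3, 28, -1, -2.3, 10.1, 0, 23.7, 5.4, 40.9, -1, -3.1, 13.4, 0, 33.6, 7.6, 53.1, -1, -3.8, 16.8, 0, 44.3, 10, 64.4, -1, -4.6, 20.2, 0, 55.9, 12.6, 74.8, -1, -4.6, 20.2, 0, 55.9, 12.6, 74.8, -1]
}}

```text
t: 9.48
position: [540.8, 111.7, 266.7]
eef_rot: [[0.222, -0.929, -0.295], [-0.975, -0.212, -0.067], [0.0, 0.302, -0.953]]
contact_force: [-30.1, -5.7, 2.0]
width: 0.149
grasp_force: 63.0
```

Run:
```python
from ik import *
np.set_printoptions(precision=2,suppress=True)
q=np.load('q.npy'); s=get_state(); print(s['t'],s['joints'],s['contact_force'],s['grasp_force'],s['width'])
R,o=frame(q); b=R.T@(s['position']-50*s['eef_rot'][:,2]-o); d=np.array([90-b[0],b[2]-120]); print('bar',b,'r',np.hypot(*d),'th',np.arctan2(d[1],d[0]))
```

```text
9.475 [ 0.44  0.5   0.6  -0.07 -1.97 -0.23] [-30.07  -5.71   1.96] 62.9594349861145 0.14881880615257428
bar [-33.68   0.48 314.36] r 230.37268704827514 th 1.0040891826103073
```

Call:
{"name": "step_arm", "arguments": {
  "steps": [0, 0, 0, -2, 0, 0, -0.9, 0, 0, 0, -2, 0, 0, -0.3, 0, 0, 0, -2, 0, 0, -0.3, 0, 0, 0, 2, 1, 16, -0.3, 0, 0, 0, 10, 2, 40, -0.3, 0, 0, 0, 18, 4, 64, -0.3, 0, 0, 0, 27, 6, 90, -0.3]
}}

```text
t: 10.35
position: [575.8, 120.4, 357.8]
eef_rot: [[0.221, -0.937, -0.271], [-0.975, -0.213, -0.059], [-0.002, 0.278, -0.961]]
contact_force: [0.7, 0.1, -0.3]
width: 0.35
grasp_force: 0.0
```

Run:
```python
from ik import *
np.set_printoptions(precision=2,suppress=True)
q=np.load('q.npy'); s=get_state(); print(s['t'],s['joints'],s['position'],s['contact_force'],s['width'])
c=snap('side','s4'); im=cv2.imread('pics/s4.png')
q2=q.copy(); q2[3]=1.0
for p in (lidp(q2,180,-110,3),lidp(q2,0,-110,3),lidp(q2,230,65),lidp(q2,230,-65),lidp(q2,120,-121,-20),propp(q,-210),propp(q,-150),propp(q,-121)):
    u,_=w2pix(c,p); cv2.circle(im,tuple(int(round(v)) for v in u),2,(0,0,255),-1)
cv2.imwrite('pics/s4m.png',cv2.resize(im[60:330,180:500],(800,675))[:600])
for t in (45,60,75):
  for f in (q[4],1.0,1.52):
    p=q.copy();p[4]=f; tt=t+ (f-q[4])/(1.52-q[4])*(45); R=tool(q,tt)
    print(t,f,[ (j,round(wr(j))) for j in sols(propp(p,-184)+R[:,2]*50,R,15)])
```

```text
10.35 [ 0.43  0.64  1.08 -0.08 -2.29 -0.25] [575.84 120.43 357.83] [ 0.68  0.06 -0.34] 0.3502051131037772
45 0.16156329085650817 [(array([-0.19,  0.12, -0.53, -1.02, -0.34,  1.3 ]), 379)]
45 1.0 [(array([ 0.13,  0.18, -0.22, -0.03, -0.87,  0.11]), 462)]
45 1.52 [(array([ 0.16,  0.46,  0.27,  0.  , -1.38,  0.07]), 625)]
60 0.16156329085650817 [(array([ 0.09,  0.12, -0.62, -0.22, -0.32,  0.32]), 357)]
60 1.0 [(array([ 0.15,  0.32, -0.  , -0.  , -1.21,  0.08]), 543)]
60 1.52 [(array([ 0.16,  0.64,  0.54,  0.02, -1.73,  0.06]), 710)]
75 0.16156329085650817 [(array([ 0.12,  0.19, -0.48, -0.04, -0.64,  0.13]), 414)]
75 1.0 [(array([ 0.16,  0.48,  0.22,  0.01, -1.53,  0.06]), 628)]
75 1.52 [(array([ 0.17,  0.85,  0.83,  0.03, -2.08,  0.06]), 790)]
```

View pics/s4m.png

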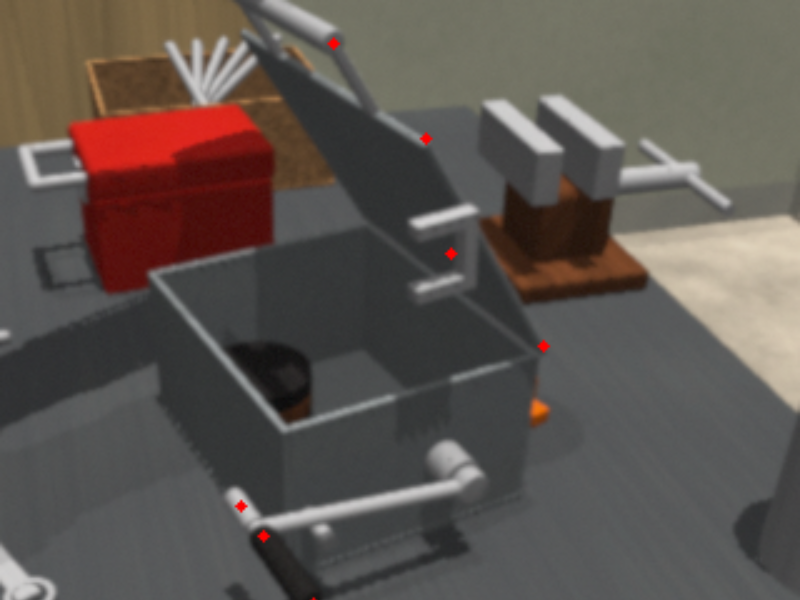

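The side view shows the lid standing at its stop, with the predicted lid, slot and rod points landing on it at lid = 1.0. Next is the prop.

Run:
```python
from ik import *
np.set_printoptions(precision=2,suppress=True)
q=np.load('q.npy'); s=get_state(); j0=s['joints']; P,R=s['position'],s['eef_rot']
a=P+[20,-200,10]; R1=Rn.from_rotvec([0,-10,0],degrees=True).as_matrix()@R; ja,e=ik(a,R1,j0); print('A',ja,e)
Rg=tool(q,65); g=propp(q,-184); pre=sols(g+Rg[:,2]*(50-70),Rg,15)[0]; inn=sols(g+Rg[:,2]*50,Rg,15)[0]; print('pre',pre,'in',inn, g)
for k in range(1,11):
    j=ja+(pre-ja)*k/10; p,r=fk(j); rv=Rn.from_matrix(r@R1.T).as_rotvec(degrees=True); print(rv.round(1),(p-a).round(),'tip',(p-31*r[:,2]).round())
```

```text
A [ 0.15  0.49  0.84  0.05 -2.02  0.08] 2.1065055417423368e-13
pre [ 0.09 -0.01 -0.55 -0.1  -0.6   0.2 ] in [ 0.1   0.13 -0.59 -0.12 -0.42  0.22] [509.88 -84.35  83.16]
[ 1.2 -2.9  0.9] [  8.   2. -26.] tip [606. -77. 375.]
[ 2.4 -5.8  1.6] [ 12.   4. -53.] tip [609. -75. 348.]
[ 3.6 -8.7  2.1] [ 12.   6. -81.] tip [607. -74. 320.]
[  4.7 -11.7   2.4] [   8.    7. -109.] tip [602. -73. 291.]
[  5.8 -14.6   2.5] [   0.    8. -137.] tip [592. -73. 263.]
[  6.8 -17.7   2.5] [ -11.    8. -165.] tip [579. -74. 235.]
[  7.6 -20.7   2.3] [ -27.    6. -193.] tip [562. -76. 207.]
[  8.2 -23.8   1.9] [ -46.    4. -219.] tip [541. -79. 180.]
[  8.6 -26.8   1.4] [ -69.   -1. -245.] tip [517. -83. 154.]
[  8.8 -29.9   0.7] [ -95.   -6. -269.] tip [489. -89. 129.]
```

Call:
{"name": "step_arm", "arguments": {
  "steps": [0, -3, 0, 5, -50, 8, -0.3, 0, -6, 0, 10, -100, 10, -0.3, 0, -10, 0, 15, -150, 10, -0.3, 0, -10, 0, 20, -200, 10, -0.3, 0, -10, 0, 20, -200, 10, -0.3]
}}

```text
t: 11.02
position: [595.5, -82.7, 367.0]
eef_rot: [[0.213, -0.972, -0.101], [-0.976, -0.208, -0.059], [0.037, 0.111, -0.993]]
contact_force: [-0.7, 0.3, -0.2]
width: 0.347
grasp_force: 0.0
```

Call:
{"name": "step_arm", "arguments": {
  "steps": [2.4, -5.8, 1.6, 12, 4, -50, -0.2, 3.6, -8.7, 2.1, 12, 4, -81, -0.2, 4.7, -11.7, 2.4, 8, 4, -109, -0.2, 5.8, -14.6, 2.5, 0, 4, -137, -0.2, 6.8, -17.7, 2.5, -11, 4, -165, -0.2, 7.6, -20.7, 2.3, -27, 4, -193, -0.2, 8.2, -23.8, 1.9, -46, 2, -219, -0.2, 8.6, -26.8, 1.4, -69, -1, -245, -0.2]
}}

```text
t: 12.02
position: [526.7, -80.0, 121.4]
eef_rot: [[0.235, -0.903, 0.36], [-0.972, -0.216, 0.092], [-0.005, -0.371, -0.929]]
contact_force: [0.5, 0.3, -0.3]
width: 0.401
grasp_force: 0.0
```

Run:
```python
from ik import *
np.set_printoptions(precision=2,suppress=True)
q=np.load('q.npy'); s=get_state(); print(s['t'],s['joints'],s['position'],s['contact_force'],s['width'])
Rg=tool(q,65); g=propp(q,-184); go(g+Rg[:,2]*(-20),Rg,s,'pre'); go(g+Rg[:,2]*50,Rg,s,'in')
```

```text
12.025 [ 0.1   0.04 -0.42 -0.08 -0.73  0.19] [526.68 -80.05 121.37] [ 0.55  0.28 -0.28] 0.4005118615637353
pre [ 0.5 -3.2 -0.9] [-25.   -6.2 -20.1] | [502. -86. 101.]
in [ 0.5 -3.2 -0.9] [  3.8   0.4 -83.5] | [530. -80.  38.]
```

Call:
{"name": "step_arm", "arguments": {
  "steps": [0, -2, -0.5, -14, -3, -6, -0.2, 0.5, -3.2, -0.9, -25, -6, -20, -0.2, 0.5, -3.2, -0.9, -25, -6, -20, -0.2]
}}

```text
t: 12.4
position: [500.6, -86.3, 101.0]
eef_rot: [[0.219, -0.886, 0.408], [-0.976, -0.199, 0.093], [-0.002, -0.419, -0.908]]
contact_force: [0.1, -0.0, 0.4]
width: 0.403
grasp_force: 0.0
```

Run:
```python
from ik import *
np.set_printoptions(precision=1,suppress=True,linewidth=180)
q=np.load('q.npy'); s=get_state(); R,o=frame(q)
c=snap('wrist','w5'); print(s['t'],s['position'])
for y in (-205,-195,-185,-175,-165,-155):
    u,d=w2pix(c,propp(q,y)); v=int(round(u[1])); row=c['depth'][v]; 
    k=np.arange(max(0,int(u[0])-60),min(640,int(u[0])+60)); near=k[(row[k]>0)&(abs(row[k]-d+8)<14)]
    print(y,u,d, (near.min(),near.max()) if len(near) else None, [R.T@(pix2w(c,near.mean(),v)-o)] if len(near) else '', c['frame'][v,int(u[0])])
Rg=tool(q,65); go(propp(q,-184)+Rg[:,2]*50,Rg,s,'in')
```

```text
12.4 [500.6 -86.3 101. ]
-205 [315.6 239.3] 195.127357323394 (np.int64(305), np.int64(332)) [array([-126.2, -207.1,   88.1])] [78 73 68]
-195 [315.7 256.2] 198.21886759644636 (np.int64(305), np.int64(332)) [array([-126.4, -197.7,   88.8])] [72 67 62]
-185 [315.8 272.5] 201.31037786949875 (np.int64(305), np.int64(332)) [array([-126.1, -187.9,   88.1])] [55 53 49]
-175 [315.8 288.3] 204.40188814255114 (np.int64(305), np.int64(332)) [array([-126.3, -178.3,   88.5])] [53 49 47]
-165 [315.9 303.6] 207.4933984156035 (np.int64(306), np.int64(331)) [array([-126.4, -168.3,   88.6])] [59 55 51]
-155 [315.9 318.4] 210.5849086886559 (np.int64(306), np.int64(331)) [array([-126.1, -158.9,   88.1])] [62 58 54]
in [-0.  -0.2  0. ] [ 29.9   6.6 -63.1] | [530. -80.  38.]
```

Call:
{"name": "step_arm", "arguments": {
  "steps": [0, 0, 0, 9, 2, -20, -0.2, 0, 0, 0, 19, 4, -41, -0.2, 0, 0, 0, 29, 6.6, -63, -0.2, 0, 0, 0, 29, 6.6, -63, -0.2, 0, 0, 0, 29, 6.6, -63, -1, 0, 0, 0, 29, 6.6, -63, -1, 0, 0, 0, 29, 6.6, -63, -1],
  "force": 40
}}

```text
t: 13.32
position: [529.0, -80.4, 38.2]
eef_rot: [[0.219, -0.887, 0.407], [-0.976, -0.198, 0.093], [-0.001, -0.418, -0.909]]
contact_force: [-6.6, -1.9, 0.2]
width: 0.17
grasp_force: 39.3
```

```bash
cat > arc2.py <<'E'
from ik import *
np.set_printoptions(precision=2,suppress=True)
q=np.load('q.npy'); s=get_state(); print(s['t'],s['joints'],s['position'],s['contact_force'],s['grasp_force'],s['width'])
R0=s['eef_rot']; j=s['joints']; F,o=frame(q); ey=F[:,1]; G=s['position']-R0[:,2]*50; b=F.T@(G-o)
f0=np.arctan2(b[2]-60,20-b[0]); print('grip chest',b,'r',np.hypot(b[2]-60,b[0]-20),'phi',f0)
for f in np.arange(f0,1.58,.1)[1:]:
    p=q.copy();p[4]=f; p0=q.copy();p0[4]=f0; a=np.degrees(f-f0)*.6
    R=Rn.from_rotvec(ey*a,degrees=True).as_matrix()@R0; P=propp(p,b[1])-propp(p0,b[1])+G+R[:,2]*50
    j,e=ik(P,R,j); go(P,R,s,'%.2f'%f); print('     ',j,round(e,4))
E
python3 arc2.py
```

```text
13.325 [ 0.1   0.13 -0.58 -0.12 -0.43  0.22] [529.01 -80.44  38.21] [-6.58 -1.94  0.24] 39.27937209606171 0.17023002276090093
grip chest [-123.48 -184.43   83.64] r 145.41662518458156 phi 0.163324243808269
0.26 [-0.8  3.4  0. ] [ 0.3  0.1 12.9] | [529. -80.  51.]
      [ 0.11  0.13 -0.52 -0.08 -0.54  0.17] 0.0
0.36 [-1.5  6.7 -0. ] [ 1.8  0.4 25.6] | [531. -80.  64.]
      [ 0.12  0.15 -0.46 -0.05 -0.66  0.14] 0.0
0.46 [-2.3 10.1 -0. ] [ 4.7  1.1 37.9] | [534. -79.  76.]
      [ 0.12  0.17 -0.38 -0.04 -0.77  0.12] 0.0
0.56 [-3.  13.4  0. ] [ 8.7  2.  49.8] | [538. -78.  88.]
      [ 0.13  0.19 -0.3  -0.02 -0.88  0.1 ] 0.0
0.66 [-3.8 16.8  0. ] [13.9  3.1 61.1] | [543. -77.  99.]
      [ 0.13  0.23 -0.22 -0.01 -0.99  0.09] 0.0
0.76 [-4.5 20.1  0. ] [20.2  4.6 71.7] | [549. -76. 110.]
      [ 0.14  0.27 -0.13 -0.01 -1.1   0.08] 0.0
0.86 [-5.3 23.5  0. ] [27.5  6.2 81.5] | [556. -74. 120.]
      [ 0.14  0.31 -0.04 -0.   -1.2   0.08] 0.0
0.96 [-6.1 26.8  0. ] [35.7  8.  90.3] | [565. -72. 129.]
      [ 0.15  0.36  0.05  0.   -1.31  0.07] 0.0
1.06 [-6.8 30.2  0. ] [44.7 10.1 98.2] | [574. -70. 136.]
      [ 0.15  0.42  0.15  0.01 -1.41  0.07] 0.0
1.16 [-7.6 33.5 -0. ] [ 54.4  12.3 104.9] | [583. -68. 143.]
      [ 0.16  0.48  0.25  0.01 -1.51  0.06] 0.0
1.26 [-8.3 36.9  0. ] [ 64.6  14.6 110.6] | [594. -66. 149.]
      [ 0.16  0.54  0.36  0.01 -1.62  0.06] 0.0
1.36 [-9.1 40.2 -0. ] [ 75.4  17.  115. ] | [604. -63. 153.]
      [ 0.16  0.61  0.47  0.02 -1.72  0.06] 0.0
1.46 [-9.8 43.6  0. ] [ 86.5  19.5 118.2] | [615. -61. 156.]
      [ 0.17  0.69  0.59  0.02 -1.83  0.06] 0.0
1.56 [-10.6  46.9  -0. ] [ 97.8  22.1 120.1] | [627. -58. 158.]
      [ 0.17  0.77  0.73  0.02 -1.94  0.06] 0.0
```

Gripped (14.5 mm opening, radius 145 mm as expected). I'll swing to about 0.96 first.

Call:
{"name": "step_arm", "arguments": {
  "steps": [-0.8, 3.4, 0, 0.3, 0.1, 12.9, -1, -1.5, 6.7, 0, 1.8, 0.4, 25.6, -1, -2.3, 10.1, 0, 4.7, 1.1, 37.9, -1, -3, 13.4, 0, 8.7, 2, 49.8, -1, -3.8, 16.8, 0, 13.9, 3.1, 61.1, -1, -4.5, 20.1, 0, 20.2, 4.6, 71.7, -1, -5.3, 23.5, 0, 27.5, 6.2, 81.5, -1, -6.1, 26.8, 0, 35.7, 8, 90.3, -1]
}}

```text
t: 14.32
position: [562.8, -73.1, 130.7]
eef_rot: [[0.219, -0.974, -0.053], [-0.976, -0.218, -0.013], [0.001, 0.055, -0.999]]
contact_force: [-12.5, -0.1, 6.4]
width: 0.174
grasp_force: 39.8
```

```bash
python3 arc2.py
```

```text
14.325 [ 0.15  0.36  0.05  0.   -1.32  0.07] [562.77 -73.08 130.68] [-12.53  -0.12   6.42] 39.79543089866638 0.17447947037989806
grip chest [ -65.32 -184.62  180.61] r 147.73626014462818 phi 0.9551235805544783
1.06 [-0.8  3.4  0. ] [8.9 2.  8. ] | [572. -71. 139.]
      [ 0.15  0.42  0.15  0.01 -1.42  0.07] 0.0
1.16 [-1.5  6.7  0. ] [18.6  4.2 14.9] | [581. -69. 146.]
      [ 0.16  0.48  0.25  0.01 -1.52  0.06] 0.0
1.26 [-2.3 10.1 -0. ] [28.8  6.5 20.6] | [592. -67. 151.]
      [ 0.16  0.54  0.36  0.02 -1.62  0.06] 0.0
1.36 [-3.  13.4 -0. ] [39.6  8.9 25.2] | [602. -64. 156.]
      [ 0.16  0.61  0.48  0.02 -1.73  0.06] 0.0
1.46 [-3.8 16.8  0. ] [50.6 11.4 28.5] | [613. -62. 159.]
      [ 0.17  0.68  0.6   0.02 -1.84  0.06] 0.0
1.56 [-4.5 20.1  0. ] [61.9 14.  30.6] | [625. -59. 161.]
      [ 0.17  0.77  0.73  0.02 -1.95  0.06] 0.0
```

Call:
{"name": "step_arm", "arguments": {
  "steps": [-0.8, 3.4, 0, 9, 2, 7, -1, -1.5, 6.7, 0, 18.6, 4.2, 13.5, -1, -2.3, 10.1, 0, 28.8, 6.5, 18.5, -1, -3, 13.4, 0, 39.6, 8.9, 22.5, -1, -3.4, 15, 0, 45, 10.2, 24, -1, -3.8, 16.8, 0, 50.6, 11.4, 25.5, -1, -3.8, 16.8, 0, 50.6, 11.4, 25.5, -1]
}}

```text
t: 15.2
position: [618.0, -61.2, 160.7]
eef_rot: [[0.221, -0.919, -0.326], [-0.975, -0.206, -0.079], [0.005, 0.335, -0.942]]
contact_force: [-5.1, 2.2, 19.7]
width: 0.17
grasp_force: 40.8
```

```bash
python3 arc2.py
```

```text
15.2 [ 0.17  0.68  0.6   0.02 -1.83  0.06] [618.01 -61.2  160.74] [-5.09  2.19 19.65] 40.815104842185974 0.16995993685210165
grip chest [   5.19 -184.96  207.85] r 148.58577352925528 phi 1.4709829915405914
1.57 [-0.8  3.4  0. ] [11.3  2.5  1.8] | [629. -59. 163.]
      [ 0.17  0.76  0.73  0.03 -1.94  0.06] 0.0
```

Call:
{"name": "step_arm", "arguments": {
  "steps": [0, 0, 0, 1, 0, 4, -1, -0.3, 1.5, 0, 4, 1, 4, -1, -0.4, 2, 0, 6, 1.4, 4.3, -1, -0.4, 2, 0, 6, 1.4, 4.3, -1]
}}

```text
t: 15.7
position: [621.5, -60.2, 162.1]
eef_rot: [[0.219, -0.905, -0.366], [-0.976, -0.203, -0.084], [0.002, 0.375, -0.927]]
contact_force: [-9.4, 1.2, 10.9]
width: 0.173
grasp_force: 41.3
```

```bash
sed -i 's/\*50/*46/g' arc2.py
cat >> arc2.py <<'E'
for th in (.97,1.0):
    q2=q.copy();q2[3]=th; sl=F.T@(lidp(q2,120,-121,-20)-o); pin=np.array([20-144*np.cos(f0),0,60+144*np.sin(f0)]); d=pin-sl
    print(th,'in slot x',d[0]*np.cos(th)-d[2]*np.sin(th),'z',d[0]*np.sin(th)+d[2]*np.cos(th))
E
python3 arc2.py
```

```text
15.7 [ 0.17  0.73  0.67  0.02 -1.9   0.06] [621.54 -60.2  162.06] [-9.38  1.2  10.95] 41.27508580684662 0.1734447582944017
grip chest [   9.37 -184.95  204.7 ] r 145.09190312483895 phi 1.4974638936243774
0.97 in slot x 5.493736790360323 z 0.8214990057638216
1.0 in slot x 6.120529474790418 z -2.6045439573355376
```

Call:
{"name": "step_arm", "arguments": {
  "steps": [-0.2, 1, 0, 3, 0.7, 1.5, -1, -0.3, 1.5, 0, 6, 1.4, 2.5, -1, -0.3, 1.5, 0, 6, 1.4, 2.5, -1]
}}

```text
t: 16.08
position: [620.5, -60.3, 162.9]
eef_rot: [[0.217, -0.886, -0.409], [-0.976, -0.198, -0.09], [-0.001, 0.419, -0.908]]
contact_force: [-32.6, -4.4, 3.9]
width: 0.174
grasp_force: 40.9
```

```bash
python3 arc2.py
```

```text
16.075 [ 0.17  0.77  0.73  0.02 -1.97  0.06] [620.5  -60.33 162.93] [-32.55  -4.37   3.88] 40.87545186281204 0.17432392630443447
grip chest [  10.32 -185.02  204.7 ] r 145.0260867420545 phi 1.5040299558121146
0.97 in slot x 5.97233345818379 z 1.6369355549678888
1.0 in slot x 6.574451363088744 z -1.775118580611842
```

Movement has stopped with 33 N against the seat at prop ≈ 1.50, so the pin is home. I'll ease off, open and back out along the tool.

Call:
{"name": "step_arm", "arguments": {
  "steps": [0, 0, 0, -4, -1, -1, -1, 0, 0, 0, -4, -1, -1, -0.2, 0, 0, 0, -4, -1, -1, -0.2, 0, 0, 0, -4, -1, -1, -0.2, 0, 0, 0, 4, 1, 17, -0.2, 0, 0, 0, 16, 3, 44, -0.2, 0, 0, 0, 32, 6, 80, -0.2, 0, 0, 0, 50, 10, 120, -0.2]
}}

```text
t: 17.08
position: [658.6, -48.5, 268.5]
eef_rot: [[0.22, -0.899, -0.379], [-0.975, -0.2, -0.091], [0.006, 0.39, -0.921]]
contact_force: [43.0, 21.2, 62.3]
width: 0.397
grasp_force: 0.0
```

Run:
```python
from ik import *
q=np.load('q.npy'); s=get_state(); print(s['t'],s['joints'].round(2),s['contact_force'],s['width'])
c=snap('side','s6'); im=cv2.imread('pics/s6.png'); q[3]=1.0;q[4]=1.504; k=4; x0,y0=280,80
o=cv2.resize(im[y0:y0+150,x0:x0+200],None,fx=k,fy=k,interpolation=cv2.INTER_CUBIC)
for p,col in ((lidp(q,120,-121,-20),(0,0,255)),(propp(q,-121),(0,255,0)),(propp(q,-211),(255,255,0))):
    u,_=w2pix(c,p); print(u); cv2.circle(o,tuple(int((v+.5-w)*k) for v,w in zip(u,(x0,y0))),3,col,-1)
cv2.imwrite('pics/s6z.png',o)
```

```text
17.075 [ 0.18  1.01  1.5   0.04 -2.47  0.07] [43.0410426  21.21485218 62.33574062] 0.396528420348616
[359.95943082 160.97957178]
[360.90482311 164.97428458]
[401.13143142 194.89742727]
```

View pics/s6z.png

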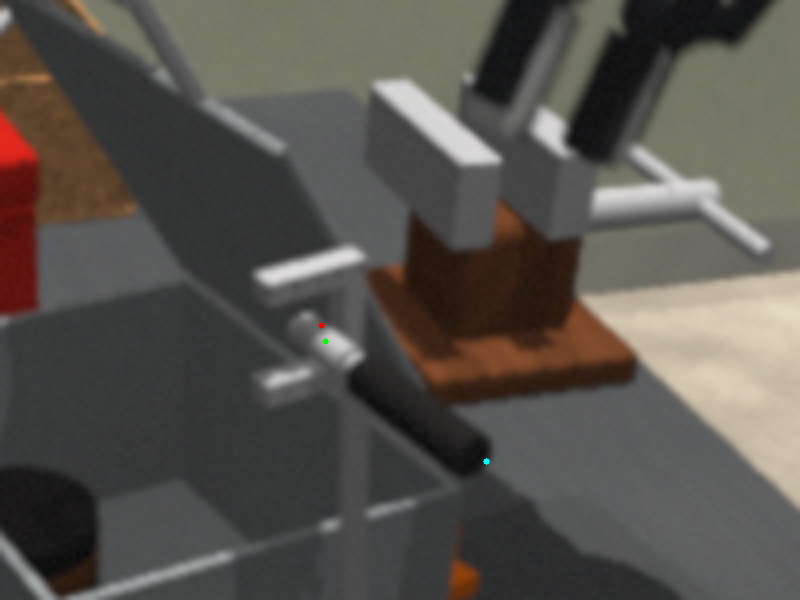

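Run:
```python
from ik import *
np.set_printoptions(precision=2,suppress=True)
q=np.load('q.npy'); s=get_state(); print(s['t'],s['joints'],s['qvel'],s['contact_force'],s['torque'],s['position'])
j=s['joints']; 
for t,d in ((100,(-10,-15,0)),(90,(-20,-40,10)),(85,(-60,-60,40)),(80,(-120,-60,60))):
    R=tool(q,t); P=s['position']+d; k,e=ik(P,R,j); go(P,R,s,t); print(k,e)
```

```text
17.125 [ 0.18  1.01  1.49  0.04 -2.48  0.07] [ 0.    0.01 -0.19 -0.11  0.16 -0.  ] [ 8.29  0.98 -7.12] [ 0.53 -2.79  0.08] [653.63 -48.86 266.7 ]
100 [  3.5 -13.9   0. ] [-10. -15.   0.] | [644. -64. 267.]
[ 0.15  0.61  0.79  0.01 -1.92  0.08] 1.2590474226318166e-09
90 [  5.7 -23.6   0. ] [-20. -40.  10.] | [634. -89. 277.]
[ 0.1   0.44  0.55 -0.   -1.68  0.12] 1.0943461295604558e-10
85 [  6.8 -28.5   0.1] [-60. -60.  40.] | [ 594. -109.  307.]
[ 0.07  0.3   0.41 -0.01 -1.6   0.15] 1.4215788716024478e-14
80 [  7.9 -33.4   0.1] [-120.  -60.   60.] | [ 534. -109.  327.]
[ 0.07  0.12  0.23 -0.03 -1.51  0.16] 3.9324668810281855e-11
```

The close-up shows the pin inside the bracket with the grip end near its predicted place. The gripper is clear, at upper right. The arm ran up to j3's limit, so I'll ease it back to a relaxed pose.

Call:
{"name": "step_arm", "arguments": {
  "steps": [1.7, -7, 0, 0, -7, 0, -0.2, 3.5, -13.9, 0, -5, -15, 5, -0.2, 4.6, -19, 0, -12, -27, 15, -0.2, 5.7, -23.6, 0, -20, -40, 25, -0.2, 6.3, -26, 0, -20, -60, 50, -0.2, 6.3, -26, 0, -20, -60, 50, -0.2, 6.3, -26, 0, -20, -60, 50, -0.2, 6.3, -26, 0, -20, -60, 50, -0.2]
}}

```text
t: 18.12
position: [640.1, -107.3, 317.4]
eef_rot: [[0.222, -0.973, 0.066], [-0.975, -0.221, 0.018], [-0.003, -0.068, -0.998]]
contact_force: [1.2, -0.1, -0.7]
width: 0.401
grasp_force: 0.0
```

Run:
```python
from ik import *
np.set_printoptions(precision=2,suppress=True)
s=get_state(); print(s['t'],s['joints'],abs(s['qvel']).max(),s['contact_force'],s['position'])
c=snap('side','s7'); a=cv2.imread('pics/s6.png').astype(int); b=cv2.imread('pics/s7.png').astype(int)
# slot / pin region: lid and rod unchanged since s6, and pin/slot by depth
d=abs(a-b).max(2); print('diff grip',d[160:200,345:402].max(), 'slot',d[140:182,343:372].max())
q=np.load('q.npy'); F,o=frame(q)
# grip sleeve: dark pixels near the prediction -> mean depth points in the chest frame
for v,u in ((180,378),(184,383),(188,389),(191,393)): p=F.T@(pix2w(c,u,v)-o); print(p,c['frame'][v,u])
```

```text
18.125 [ 0.07  0.42  0.62 -0.01 -1.7   0.16] 0.009072594209613006 [ 1.24 -0.07 -0.7 ] [ 640.05 -107.28  317.44]
diff grip 107 slot 117
[   0.86 -174.49  208.89] [18 15 14]
[   2.43 -183.46  207.18] [18 18 18]
[   2.82 -195.6   207.5 ] [18 21 20]
[   1.81 -205.06  208.38] [17 17 15]
```

Run:
```python
from ik import *
np.set_printoptions(precision=1,suppress=True)
q=np.load('q.npy'); F,o=frame(q)
for f in ('s4','s6','s7'):
    c=ld(f); q[3]=1.; out=[]
    for r in (60,90,150):
        u,_=w2pix(c,lidp(q,r,-80,-3)); p=F.T@(pix2w(c,*u)-o); out.append([*p,np.arctan2(p[2]-120,90-p[0])])
    print(f,np.array(out).round(2).tolist())
for f in ('s6','s7'):
    c=ld(f); print(f,[ (F.T@(pix2w(c,u,v)-o)).round(1) for v,u in ((180,378),(188,389),(168,364),(166,362))])
```

```text
s4 [[21.32, -125.89, 197.89, 0.85], [40.06, -78.27, 193.11, 0.97], [7.26, -78.69, 243.97, 0.98]]
s6 [[5.2, -147.83, 211.76, 0.82], [39.68, -78.82, 193.43, 0.97], [6.23, -80.32, 244.75, 0.98]]
s7 [[5.18, -147.85, 211.78, 0.82], [40.31, -77.92, 192.9, 0.97], [6.24, -80.31, 244.75, 0.98]]
s6 [array([   1. , -174.3,  208.7]), array([   1.6, -197.1,  208.6]), array([   3.5, -138.4,  208.7]), array([   5. , -131.4,  208.1])]
s7 [array([   0.9, -174.5,  208.9]), array([   2.8, -195.6,  207.5]), array([   4.3, -137.3,  208. ]), array([   5.1, -131.2,  208. ])]
```

The lid (≈1.0, with the underside offset included) and the rod have not moved since release, and nothing is touched. Handing in.

```bash
python3 -c "
from cell import hand_in
print(hand_in())"
```

```text
the job is handed in; nothing more can be done
None
```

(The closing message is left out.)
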